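# Gauge the clamp screws in the vise

## Robot

A 7-joint arm with a two-finger parallel gripper is mounted at the origin on the work surface. World frame = base frame: x ahead of the robot, y to its left, z up, the work surface at z = 0. Lengths are in m, angles in rad, forces in N, time in s.
With the tool pointing down it reaches from about 0.35 to 0.9 m from the base axis. Payload 7.2 kg.
Tool frame: the origin (TCP) lies at the very end of the fingers, on their centre line; the grasp point (between the pads) lies 19 mm behind it; x points along the fingers, y is the direction in which the jaws open and shut, and the axes are right-handed (so a half turn about x gives the same grasp; the last joint's range is limited). The gripper opens to 85 mm and grips with 20 to 120 N. Pads are 22 mm wide; open, the fingers measure 114 mm over their backs; the gripper's body (76 mm by 85 mm) begins 54 mm behind the grasp point. The pads swing forward as they close: fully open they stand 13 mm farther back than shut.
Start: joints at [-1.289, 0.411, -0.013, 1.596, 0.006, 1.134, -0.082], TCP at [0.214, 0.587, 0.199] pointing down, gripper open.
Joint ranges: [-2.95, 2.95], [-0.29, 1.99], [-1.47, 1.44], [0.14, 2.54], [-1.03, 4.17], [0.13, 1.85], [-2.86, 2.86]. Speed limits (rad/s): [2.39, 2.39, 3.01, 3.01, 3.14, 3.14, 3.14].

## Interface

Orientations are given as a rotation vector (axis times angle).
In Python, from plant import ctrl gives the robot as it stands. The module is installed in compiled form; this text tells all that it offers.
- The arm moves only by the tool servo_tool, never from a script. Its arguments are lists of equal length, an entry for each row: "slide": the shift along the tool's x, y, z in mm, a list of three; "turn": the turn, a rotation vector about the tool's x, y, z in degrees, a list of three; "fingers": the gripper's target within -1 to 1 (shut at 1, half-way at 0, fully open at -1). In form: {"slide": [[tx, ty, tz], ...], "turn": [[rx, ry, rz], ...], "fingers": [fingers, ...]}. A call has 1 to 8 rows; each row shifts and turns the commanded pose from where the row before left it, along the tool's axes as they then stand; what a row does not reach is not made up. A row lasts 1/10 s, in which the tool goes at most 50 mm and 8.59 degrees, less where a joint would pass 70% of its speed; a pose out of reach is approached as far as the arm can. A call with a gripper value outside its range is refused whole. The fingers move at their own pace and stop on an object; "squeeze" is the grip in N (left out, the last holds). Time passes only in rows, so rows that do not move let the fingers close. It gives the time, the measured TCP pose, the force and the opening at its end, in the units of the state.
- ctrl.read_state(): the state, without advancing time (a new reading comes with each control period).
- ctrl.camera(name): name is "scene" or "top" or "wrist"; returns a dict with "img" (400x640x3 uint8, red, green, blue), "fx", "fy", "cx", "cy" (pixels), "k1" (the pictures are not rectified: a ray, as slopes to the right and down, at radius r is drawn at 1 + k1 r^2 times it, then the intrinsics apply), "position" and "rotation" of the camera in the world. Camera axes: x right, y up, looking along -z (the intrinsics and any distortion apply to the point x, -y, -z); pixel columns grow to the right and rows downward; lengths in m; the calibration is good to about 2 mm. A picture is of the moment at which its call begins. There is no depth.
- ctrl.hand_in(): hands the job in, once; it reports no verdict.
The state is a dict: "clock": time; "q": joint angles; "dq": joint speeds; "effort": joint torques, N m; "position": TCP position; "orientation": TCP orientation; "wrist_force": force on the tool from outside, world axes, zero at the start; "wrist_torque": the same for the moment, N m; "grip_width": finger opening in m.
Only numpy, scipy, OpenCV 4.12 (cv2) and the standard library are available. Lean on these libraries where they do the work, as an engineer would, in place of code of your own. Each camera call takes 0.05 s, during which the arm holds its last target.

## Task

Check the three spade-head clamp screws, one at a time, in the gauge nut held in the vise: let the thread drop in at the nut's notches, then run the screw in a good quarter turn, without forcing one that binds. Back it out again and put it away before taking the next: screws that run in freely go in the square metal tray, any that bind go in the round scrap tub. Leave the other things on the bench where they are.

Things in the scene. Friction and masses are not known exactly. Their poses are not given: they have to be found in the camera images.
- vise: Green cast bench vise bolted to the bench (fixed), jaws 100 mm wide with tops 113 mm above the bench, about 265 mm long. Origin on the bench under the gauge nut's axis; x runs from the anvil end towards the tommy-bar end, y along the jaws, z up. The jaws hold a steel hexagon gauge nut, 54 mm across flats and 36 mm high, axis vertical, fixed.
- gauge_mouth (a point): Centre of the nut's mouth in its top face, 124 mm above the bench, hole 35 mm across; axes as the vise. With the spade in line with the notches (y axis) a screw drops in until its tip is 14 mm below the mouth. At other angles it rests on the thread, tip 4 to 15 mm down; turned anticlockwise from there it climbs, then drops back by up to 10 mm just short of the notch line.
- nut_notch (a point): One of two dark notches filed in the nut's top face, 22 mm from its axis on either side, on the vise's y axis. They mark where the threads drop in. Turned clockwise 1.5 rad from the notch line, a sound screw has its tip about 19 mm below the mouth; there is room to go on until the collar meets the nut.
- rack: Wooden block, 290 x 75 x 60 mm high, fixed to the bench, with three 35 mm holes 100 mm apart along its x axis; a clamp screw stands head up in each at the start, its collar on the block. Origin at the centre of its underside.
- screw_a_head (a point): Centre of the spade head of clamp screw A, on its axis, 82 mm above the tip and 20 mm above the collar's top; z along the screw from tip to head, x along the spade's width. Steel, about 0.42 kg, 102 mm long: flat spade 60 wide, 12 thick, 40 high (grip across the 12), on a collar 44 across and 7 thick, on a threaded shank 55 mm long, 30 mm over the thread. The three screws look alike.
- screw_b_head (a point): Centre of the spade head of clamp screw B, on its axis, 82 mm above the tip and 20 mm above the collar's top; z along the screw from tip to head, x along the spade's width. Steel, about 0.42 kg, 102 mm long: flat spade 60 wide, 12 thick, 40 high (grip across the 12), on a collar 44 across and 7 thick, on a threaded shank 55 mm long, 30 mm over the thread. The three screws look alike.
- screw_c_head (a point): Centre of the spade head of clamp screw C, on its axis, 82 mm above the tip and 20 mm above the collar's top; z along the screw from tip to head, x along the spade's width. Steel, about 0.42 kg, 102 mm long: flat spade 60 wide, 12 thick, 40 high (grip across the 12), on a collar 44 across and 7 thick, on a threaded shank 55 mm long, 30 mm over the thread. The three screws look alike.
- screw_a_tip (a point): Centre of the tip (lower end) of screw A; axes as its head point. Thread of all three screws: coarse, right-handed, two starts, so a half turn makes no difference; clockwise from above goes in, sinking 20 mm per full turn, with about 2 mm of axial play. The two starts at the tip lie in the plane of the spade.
- screw_b_tip (a point): Centre of the tip (lower end) of screw B; axes as its head point. Any of the three may have a bruised thread, which does not show: it drops in at the notch line too, but between 0.4 and 0.7 rad of clockwise turn from there it binds: sideways push of some newtons, torque climbing past 0.4 N m. A sound screw goes on turning and sinking, under 0.15 N m and 3 N when held on the nut's axis.
- screw_c_tip (a point): Centre of the tip (lower end) of screw C; axes as its head point. To take any screw out of the nut, turn it anticlockwise by as much as it went in, rising as it turns, then lift it straight out.
- tray: Square bright metal tray for the sound screws, 180 x 180 mm outside, 50 mm high, walls 4 mm, floor about 5 mm thick, fixed. Origin at the centre of its underside, x and y along its sides. A screw set down gently stands on its tip; it may also lie or lean.
- tub: Round white plastic tub for scrap, 180 mm across the rim, 80 mm high, wall 5 mm, floor about 6 mm, narrower at the bottom, fixed. Origin at the centre of its underside. A screw set down gently stands on its tip; it may also lie or lean.
- offcut: Loose timber offcut, 150 x 42 x 34 mm, length along its x axis, origin at the centre of its underside. Leave alone.
- tin: Loose round dark tin, 66 mm across, 95 mm high, standing; origin at the centre of its underside. Leave alone.
- pot: Loose low round pot with a lid, 52 mm across and 50 mm high, standing between the vise and the robot; origin at the centre of its underside. Leave alone.
There are look-alikes about, which are no part of the job. Leave any green look-alike of the part that bears screw_a_head alone. What is shaped like the part that bears screw_c_head but blue or purple is not meant.

How it is judged:
On the way, in this order (a step that is already met when the one before it is completed fails the run):
1. a screw has been run into the gauge nut past the drop-in (tip more than 17 mm below the mouth) (((z of screw_a_tip in the frame of gauge_mouth below -0.017 m and horizontal distance between screw_a_tip and gauge_mouth below 0.008 m and angle between screw_a_head's own z axis and vertical below 0.2 rad) or (z of screw_b_tip in the frame of gauge_mouth below -0.017 m and horizontal distance between screw_b_tip and gauge_mouth below 0.008 m and angle between screw_b_head's own z axis and vertical below 0.2 rad) or (z of screw_c_tip in the frame of gauge_mouth below -0.017 m and horizontal distance between screw_c_tip and gauge_mouth below 0.008 m and angle between screw_c_head's own z axis and vertical below 0.2 rad))), for 0.1 s.
2. a screw is in the tray, and another has been run into the gauge nut in the same way ((((x of screw_a_head in the frame of tray between -0.105 and 0.105 m and y of screw_a_head in the frame of tray between -0.105 and 0.105 m and x of screw_a_tip in the frame of tray between -0.09 and 0.09 m and y of screw_a_tip in the frame of tray between -0.09 and 0.09 m and height (world z) of screw_a_head below 0.1 m and height (world z) of screw_a_tip below 0.045 m) and (z of screw_b_tip in the frame of gauge_mouth below -0.017 m and horizontal distance between screw_b_tip and gauge_mouth below 0.008 m and angle between screw_b_head's own z axis and vertical below 0.2 rad)) or ((x of screw_a_head in the frame of tray between -0.105 and 0.105 m and y of screw_a_head in the frame of tray between -0.105 and 0.105 m and x of screw_a_tip in the frame of tray between -0.09 and 0.09 m and y of screw_a_tip in the frame of tray between -0.09 and 0.09 m and height (world z) of screw_a_head below 0.1 m and height (world z) of screw_a_tip below 0.045 m) and (z of screw_c_tip in the frame of gauge_mouth below -0.017 m and horizontal distance between screw_c_tip and gauge_mouth below 0.008 m and angle between screw_c_head's own z axis and vertical below 0.2 rad)) or ((x of screw_b_head in the frame of tray between -0.105 and 0.105 m and y of screw_b_head in the frame of tray between -0.105 and 0.105 m and x of screw_b_tip in the frame of tray between -0.09 and 0.09 m and y of screw_b_tip in the frame of tray between -0.09 and 0.09 m and height (world z) of screw_b_head below 0.1 m and height (world z) of screw_b_tip below 0.045 m) and (z of screw_a_tip in the frame of gauge_mouth below -0.017 m and horizontal distance between screw_a_tip and gauge_mouth below 0.008 m and angle between screw_a_head's own z axis and vertical below 0.2 rad)) or ((x of screw_b_head in the frame of tray between -0.105 and 0.105 m and y of screw_b_head in the frame of tray between -0.105 and 0.105 m and x of screw_b_tip in the frame of tray between -0.09 and 0.09 m and y of screw_b_tip in the frame of tray between -0.09 and 0.09 m and height (world z) of screw_b_head below 0.1 m and height (world z) of screw_b_tip below 0.045 m) and (z of screw_c_tip in the frame of gauge_mouth below -0.017 m and horizontal distance between screw_c_tip and gauge_mouth below 0.008 m and angle between screw_c_head's own z axis and vertical below 0.2 rad)) or ((x of screw_c_head in the frame of tray between -0.105 and 0.105 m and y of screw_c_head in the frame of tray between -0.105 and 0.105 m and x of screw_c_tip in the frame of tray between -0.09 and 0.09 m and y of screw_c_tip in the frame of tray between -0.09 and 0.09 m and height (world z) of screw_c_head below 0.1 m and height (world z) of screw_c_tip below 0.045 m) and (z of screw_a_tip in the frame of gauge_mouth below -0.017 m and horizontal distance between screw_a_tip and gauge_mouth below 0.008 m and angle between screw_a_head's own z axis and vertical below 0.2 rad)) or ((x of screw_c_head in the frame of tray between -0.105 and 0.105 m and y of screw_c_head in the frame of tray between -0.105 and 0.105 m and x of screw_c_tip in the frame of tray between -0.09 and 0.09 m and y of screw_c_tip in the frame of tray between -0.09 and 0.09 m and height (world z) of screw_c_head below 0.1 m and height (world z) of screw_c_tip below 0.045 m) and (z of screw_b_tip in the frame of gauge_mouth below -0.017 m and horizontal distance between screw_b_tip and gauge_mouth below 0.008 m and angle between screw_b_head's own z axis and vertical below 0.2 rad)))), for 0.1 s.
At the end, for the whole second after the job is handed in: Every screw that runs freely into the gauge nut is in the square tray and every screw that binds is in the round tub, standing, lying or leaning inside (tip within the walls, head no more than 15 mm outside them), all at rest and released; nothing is left in the nut or the rack (((distance between screw_a_crest and screw_a_tip below 0.014 m and (x of screw_a_head in the frame of tray between -0.105 and 0.105 m and y of screw_a_head in the frame of tray between -0.105 and 0.105 m and x of screw_a_tip in the frame of tray between -0.09 and 0.09 m and y of screw_a_tip in the frame of tray between -0.09 and 0.09 m and height (world z) of screw_a_head below 0.1 m and height (world z) of screw_a_tip below 0.045 m)) or (not (distance between screw_a_crest and screw_a_tip below 0.014 m) and (horizontal distance between screw_a_head and tub below 0.105 m and horizontal distance between screw_a_tip and tub below 0.09 m and height (world z) of screw_a_head below 0.11 m and height (world z) of screw_a_tip below 0.075 m))) and ((distance between screw_b_crest and screw_b_tip below 0.014 m and (x of screw_b_head in the frame of tray between -0.105 and 0.105 m and y of screw_b_head in the frame of tray between -0.105 and 0.105 m and x of screw_b_tip in the frame of tray between -0.09 and 0.09 m and y of screw_b_tip in the frame of tray between -0.09 and 0.09 m and height (world z) of screw_b_head below 0.1 m and height (world z) of screw_b_tip below 0.045 m)) or (not (distance between screw_b_crest and screw_b_tip below 0.014 m) and (horizontal distance between screw_b_head and tub below 0.105 m and horizontal distance between screw_b_tip and tub below 0.09 m and height (world z) of screw_b_head below 0.11 m and height (world z) of screw_b_tip below 0.075 m))) and ((distance between screw_c_crest and screw_c_tip below 0.014 m and (x of screw_c_head in the frame of tray between -0.105 and 0.105 m and y of screw_c_head in the frame of tray between -0.105 and 0.105 m and x of screw_c_tip in the frame of tray between -0.09 and 0.09 m and y of screw_c_tip in the frame of tray between -0.09 and 0.09 m and height (world z) of screw_c_head below 0.1 m and height (world z) of screw_c_tip below 0.045 m)) or (not (distance between screw_c_crest and screw_c_tip below 0.014 m) and (horizontal distance between screw_c_head and tub below 0.105 m and horizontal distance between screw_c_tip and tub below 0.09 m and height (world z) of screw_c_head below 0.11 m and height (world z) of screw_c_tip below 0.075 m))) and linear speed of each of screw_a, screw_b, screw_c below 0.03 m/s); the robot touches nothing.
It fails at once if a screw is forced in the gauge nut (more than 500 N between a screw and the vise) (contact force between any of screw_a, screw_b, screw_c and vise above 500 N).
It fails at once if the offcut, the tin or the pot is pushed more than 30 mm (distance of any of offcut, tin, pot from where it was at the start of the episode above 0.03 m).
It also fails if it takes over 72 s, if anything falls off the work surface, if the arm or the gripper's body presses on something with over 40 N, if the wrist force passes 120 N, or if a joint passes its speed limit or range.

## Working session

There is one attempt and no reset: what is moved stays moved. The work goes in short steps, Python scripts to look and compute and a tool call to move; the robot and the scene stay as the last step left them, time stands still between calls to the robot, and variables do not carry over. Pictures are saved under pics/ and viewed, and the job is handed in when it is done.

Besides the shell and the picture viewer there is one more tool, called after "Request:" as name(argument=value, ...), one argument or row to a line, values as JSON. servo_tool: Moves the arm, as the interface text tells. Its arguments: {"type":"object","properties":{"slide":{"type":"array","items":{"type":"array","items":{"type":"number"}}},"turn":{"type":"array","items":{"type":"array","items":{"type":"number"}}},"fingers":{"type":"array","items":{"type":"number"}},"squeeze":{"type":"number"}},"required":["slide","turn","fingers"]}

```bash
mkdir -p pics; ls; python3 - <<'E'
from plant import ctrl
import cv2
s=ctrl.read_state()
for k,v in s.items(): print(k,v)
for n in ["scene","top","wrist"]:
    c=ctrl.camera(n); cv2.imwrite(f"pics/{n}0.png",c["img"][:,:,::-1]); print(n,{k:v for k,v in c.items() if k!="img"})
E
```

```text
pics
clock 0.0
q [-1.28923986  0.41188564 -0.01273474  1.5970732   0.00562498  1.13428864
 -0.08221777]
dq [-0.00147843 -0.00157623 -0.00055992  0.00042813 -0.001041   -0.00066219
  0.00056318]
effort [-1.43516381e-04 -6.00631142e+01  6.81447331e-01 -2.99408716e+01
  1.36754059e-02  1.04371572e-02 -2.21073327e-05]
position [0.21401541 0.58662147 0.19864995]
orientation [ 0.27314936  1.55347518 -0.27569157]
wrist_force [ 0.00231941 -0.00140614  0.96396201]
wrist_torque [ 0.01367191  0.02316085 -0.05962804]
grip_width 0.08498221312360253
scene {'fx': 430.3623249839851, 'fy': 430.3623249839851, 'cx': 317.1691837908388, 'cy': 209.3624404963817, 'k1': -0.030212597441251526, 'position': array([1.02227138, 0.43606053, 1.10413407]), 'rotation': array([0.27925374, 0.58999564, 2.18115971])}
top {'fx': 479.4997285888661, 'fy': 479.4997285888661, 'cx': 327.122168925378, 'cy': 194.73755694510996, 'k1': 0.0004717078059878221, 'position': array([0.47172874, 0.08367563, 1.35820219]), 'rotation': array([ 0.05320697, -0.08703235, -1.5407863 ])}
wrist {'fx': 305.6302674344982, 'fy': 305.6302674344982, 'cx': 317.8669830923467, 'cy': 203.9036673430055, 'k1': -0.0583755269995887, 'position': array([0.143927  , 0.61252803, 0.37290639]), 'rotation': array([-0.26038398, -0.17976634,  1.21033309])}
```

View pics/scene0.png

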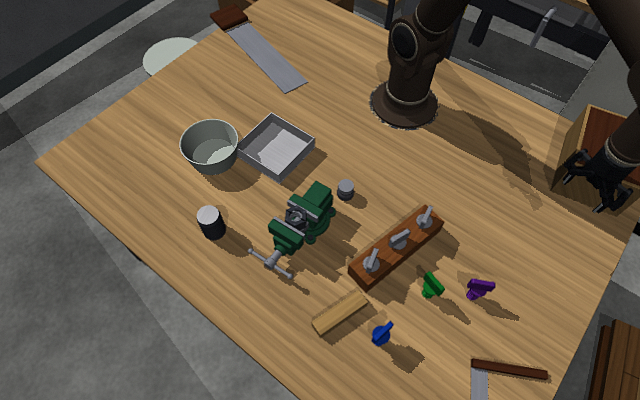

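View pics/top0.png

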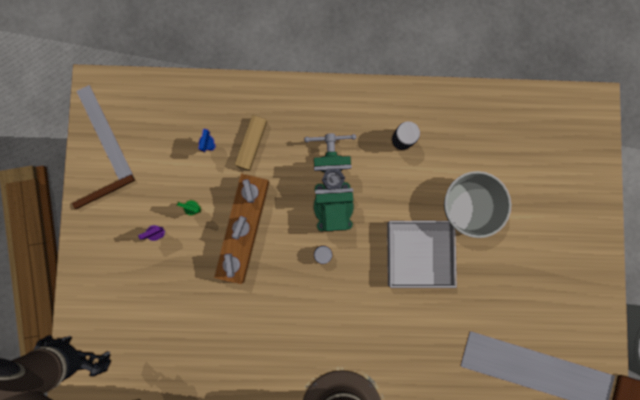

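View pics/wrist0.png

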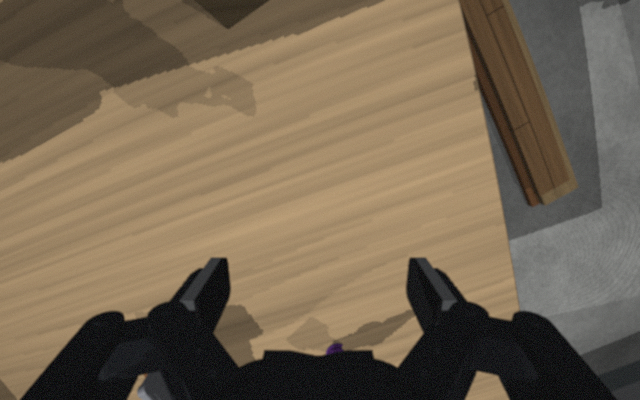

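```bash
cat > h.py <<'E'
import numpy as np, cv2
from plant import ctrl
from scipy.spatial.transform import Rotation as R
def cam(n,save=None):
    c=ctrl.camera(n)
    if save: cv2.imwrite(f"pics/{save}.png",c["img"][:,:,::-1])
    np.savez(f"{save or n}.npz",**c)
    return c
def load(n):
    d=np.load(f"{n}.npz"); return {k:d[k] for k in d.files}
def ray(c,u,v):
    xd=np.array([(u-c["cx"])/c["fx"],(v-c["cy"])/c["fy"]]); x=xd.copy()
    for _ in range(20): x=xd/(1+c["k1"]*(x@x))
    d=R.from_rotvec(c["rotation"]).apply([x[0],-x[1],-1.]); return np.array(c["position"]),d
def onplane(c,u,v,z):
    p,d=ray(c,u,v); return p+d*(z-p[2])/d[2]
def proj(c,P):
    q=R.from_rotvec(c["rotation"]).inv().apply(np.asarray(P,float)-c["position"]); x=np.array([q[0],-q[1]])/-q[2]
    x=x*(1+c["k1"]*(x@x)); return np.array([c["cx"]+c["fx"]*x[0],c["cy"]+c["fy"]*x[1]])
def tri(c1,uv1,c2,uv2):
    p1,d1=ray(c1,*uv1);p2,d2=ray(c2,*uv2)
    A=np.stack([d1,-d2],1);t=np.linalg.lstsq(A,p2-p1,rcond=None)[0]
    a=p1+t[0]*d1;b=p2+t[1]*d2; return (a+b)/2,np.linalg.norm(a-b)
def st():
    s=ctrl.read_state(); M=R.from_rotvec(s["orientation"]).as_matrix(); 
    print("t %.2f pos %s w %.4f F %s T %s"%(s["clock"],np.round(s["position"],4),s["grip_width"],np.round(s["wrist_force"],1),np.round(s["wrist_torque"],2)))
    print("x",M[:,0].round(3),"y",M[:,1].round(3),"yaw_y deg %.1f"%np.degrees(np.arctan2(M[1,1],M[0,1])),"q",s["q"].round(2))
    return s,M
def crop(img,x0,x1,y0,y1,k,name):
    cv2.imwrite(f"pics/{name}.png",cv2.resize(img[y0:y1,x0:x1,::-1],None,fx=k,fy=k,interpolation=cv2.INTER_CUBIC))
E
python3 - <<'E'
from h import *
t=cam("top","top1");s=cam("scene","scene1")
crop(t["img"],200,520,110,300,2.5,"t1c"); crop(s["img"],170,450,100,340,2.5,"s1c")
st()
E
```

```text
t 0.25 pos [0.2141 0.5869 0.1991] w 0.0852 F [ 0.3 -0.6 -0.1] T [0.02 0.01 0.04]
x [-0.    -0.001 -1.   ] y [ 0.343  0.939 -0.001] yaw_y deg 70.0 q [-1.29  0.41 -0.01  1.6   0.01  1.13 -0.08]
```

View pics/t1c.png

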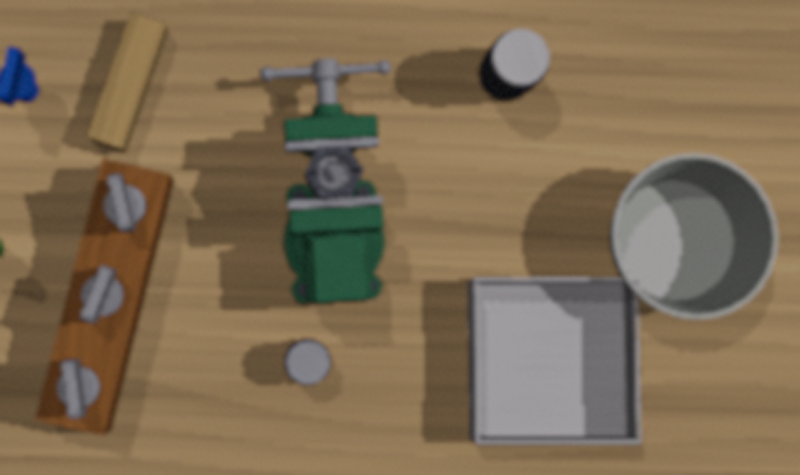

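View pics/s1c.png

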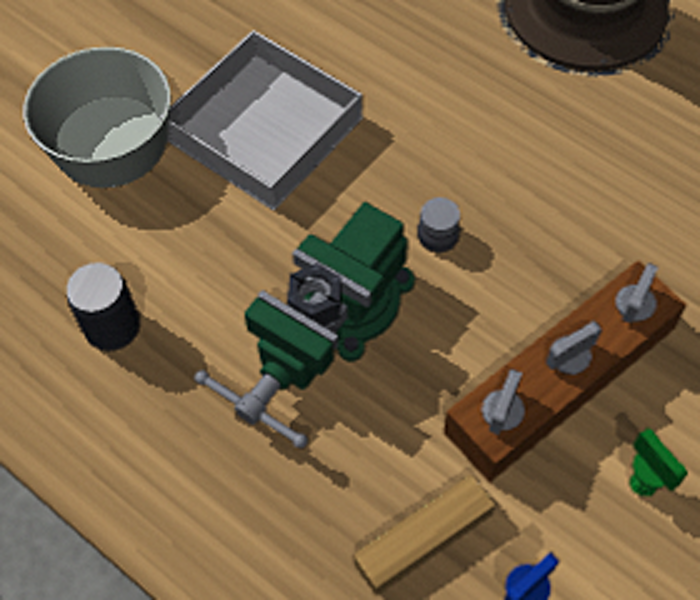

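```bash
python3 - <<'E'
from h import *
t=load("top1");s=load("scene1")
f=lambda u,v,z:onplane(t,u/2.5+200-.3,v/2.5+110-.3,z).round(4)
g=lambda u,v,z:onplane(s,u/2.5+170-.3,v/2.5+100-.3,z).round(4)
for n,(a,b,z) in dict(s1=(118,200,.107),s1a=(111,174,.107),s1b=(127,227,.107),s2=(98,293,.107),s2a=(108,268,.107),s2b=(88,318,.107),s3=(75,388,.107),s3a=(68,362,.107),s3b=(80,416,.107),nut=(333,173,.124),jL=(287,148,.113),jR=(378,143,.113),jL2=(289,207,.113),jR2=(381,201,.113),t1=(472,279,.05),t2=(635,278,.05),t3=(639,440,.05),t4=(474,440,.05),tub=(695,237,.08),tin=(520,58,.095),pot=(308,362,.05),r1=(105,161,.06),r2=(172,178,.06),r3=(108,432,.06),r4=(38,417,.06)).items(): print(n,f(a,b,z))
print("scene nut",g(317,291,.124),"tub",g(98,104,.08),'tray',[g(*x,.05) for x in((255,33),(362,95),(272,195),(170,125))],'pot',g(439,214,.05))
E
```

```text
s1 [0.5915 0.2681 0.107 ]
s1a [0.6186 0.2766 0.107 ]
s1b [0.5635 0.2576 0.107 ]
s2 [0.494  0.2846 0.107 ]
s2a [0.5202 0.2754 0.107 ]
s2b [0.4679 0.2938 0.107 ]
s3 [0.3958 0.3039 0.107 ]
s3a [0.4222 0.3123 0.107 ]
s3b [0.3674 0.2975 0.107 ]
nut [0.6247 0.0447 0.124 ]
jL [0.651  0.0932 0.113 ]
jR [ 0.6592 -0.0021  0.113 ]
jL2 [0.589  0.0893 0.113 ]
jR2 [ 0.5981 -0.0066  0.113 ]
t1 [ 0.5218 -0.1128  0.05  ]
t2 [ 0.5281 -0.2921  0.05  ]
t3 [ 0.3527 -0.2972  0.05  ]
t4 [ 0.3481 -0.1178  0.05  ]
tub [ 0.5727 -0.3483  0.08  ]
tin [ 0.7589 -0.1539  0.095 ]
pot [0.4269 0.0639 0.05  ]
r1 [0.6382 0.2909 0.06  ]
r2 [0.6218 0.2176 0.06  ]
r3 [0.3474 0.2751 0.06  ]
r4 [0.3613 0.35   0.06  ]
scene nut [0.6285 0.0483 0.124 ] tub [ 0.577  -0.3458  0.08  ] tray [array([ 0.3532, -0.2929,  0.05  ]), array([ 0.3474, -0.1182,  0.05  ]), array([ 0.5321, -0.1066,  0.05  ]), array([ 0.5317, -0.2745,  0.05  ])] pot [0.4306 0.0644 0.05  ]
```

```bash
cat >> h.py <<'E'
def plan(target,yaw,rows=None,M=None,p=None):
    """slide(mm, tool axes now) and turn about tool x (deg) from measured pose to target TCP, tool-y yaw deg"""
    s=ctrl.read_state()
    if M is None: M=R.from_rotvec(s["orientation"]).as_matrix(); p=s["position"]
    d=M.T@(np.asarray(target)-p)*1000
    c,sn=np.cos(np.radians(yaw)),np.sin(np.radians(yaw))
    x=np.array([0,0,-1.]);y=np.array([c,sn,0]);T=np.stack([x,y,np.cross(x,y)],1)
    rv=np.degrees(R.from_matrix(M.T@T).as_rotvec())
    print("slide",d.round(1),"norm %.0f"%np.linalg.norm(d),"turn",rv.round(2)); return d,rv
E
python3 - <<'E'
from h import *
c=np.load
s,M=st(); w=cam("wrist","w1")
print(M.T@(w["position"]-s["position"]), M.T@R.from_rotvec(w["rotation"]).as_matrix())
plan([0.30,0.28,0.25],100)
E
```

```text
t 0.25 pos [0.2141 0.5869 0.1991] w 0.0852 F [ 0.3 -0.6 -0.1] T [0.02 0.01 0.04]
x [-0.    -0.001 -1.   ] y [ 0.343  0.939 -0.001] yaw_y deg 70.0 q [-1.29  0.41 -0.01  1.6   0.01  1.13 -0.08]
[-1.74167016e-01  1.02573152e-05 -7.47066227e-02] [[ 2.05505033e-04  2.92798120e-01 -9.56174262e-01]
 [ 9.99998808e-01  1.40277869e-03  6.44480591e-04]
 [ 1.53000359e-03 -9.56173255e-01 -2.92797483e-01]]
slide [ -50.6 -259.   185.8] norm 323 turn [-3.004e+01 -0.000e+00  3.000e-02]
```

```bash
python3 - <<'E'
from h import *
plan([0.52,0.27,0.29],-10)
E
```

```text
slide [ -90.7 -193.   395.9] norm 450 turn [7.996e+01 2.000e-02 2.000e-02]
```

Request:
servo_tool(
  slide=[
    [-11,-24,48],
    [-11,-24,48],
    [-11,-24,48],
    [-11,-24,48],
    [-11,-24,48],
    [-11,-24,48],
    [-11,-24,48],
    [-12,-24,48],
  ],
  turn=[
    [0,0,0],
    [0,0,0],
    [0,0,0],
    [0,0,0],
    [0,0,0],
    [0,0,0],
    [0,0,0],
    [0,0,0],
  ],
  fingers=[-1,-1,-1,-1,-1,-1,-1,-1],
)

```text
clock: 1.1
position: [0.4843, 0.3008, 0.2813]
orientation: [0.275, 1.553, -0.274]
wrist_force: [0.6, 0.5, 0.4]
grip_width: 0.0855
```

Request:
servo_tool(
  slide=[
    [0,0,10],
    [0,0,0],
    [0,0,0],
    [0,0,0],
    [0,0,0],
    [0,0,0],
    [0,0,0],
    [0,0,0],
  ],
  turn=[
    [8,0,0],
    [8.5,0,0],
    [8.5,0,0],
    [8.5,0,0],
    [8.5,0,0],
    [8.5,0,0],
    [8.5,0,0],
    [8.5,0,0],
  ],
  fingers=[-1,-1,-1,-1,-1,-1,-1,-1],
)

```text
clock: 1.9
position: [0.4926, 0.2991, 0.2807]
orientation: [1.182, 1.226, -1.182]
wrist_force: [-0.7, -0.5, 0.4]
grip_width: 0.0857
```

Request:
servo_tool(
  slide=[
    [0,0,0],
    [0,0,0],
    [0,0,0],
  ],
  turn=[
    [8.5,0,0],
    [4,0,0],
    [0,0,0],
  ],
  fingers=[-1,-1,-1],
)

```text
clock: 2.2
position: [0.4925, 0.2992, 0.2806]
orientation: [1.338, 1.121, -1.338]
wrist_force: [0.2, -0.6, -0.2]
grip_width: 0.0859
```

```bash
python3 - <<'E'
from h import *
w=cam("wrist","w2"); st()
E
```

```text
t 2.25 pos [0.4925 0.2992 0.2806] w 0.0854 F [ 0.3 -0.4 -0.3] T [0.04 0.02 0.03]
x [-0. -0. -1.] y [ 0.985 -0.172 -0.   ] yaw_y deg -9.9 q [-0.93  0.27  0.38  1.62 -0.11  1.26 -0.7 ]
```

View pics/w2.png

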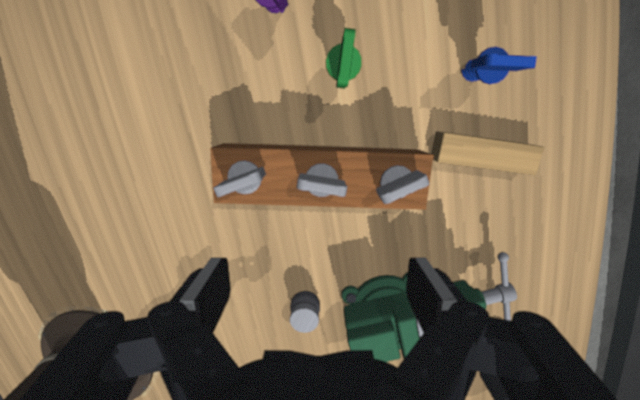

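```bash
python3 - <<'E'
from h import *
w=load("w2")
crop(w["img"],205,445,135,215,3.3,"w2c")
for z in(.060,): print([onplane(w,*p,z).round(4) for p in((211,149),(214,201),(432,153),(428,208))])
E
```

```text
[array([0.3611, 0.3509, 0.06  ]), array([0.3459, 0.2823, 0.06  ]), array([0.6419, 0.2954, 0.06  ]), array([0.6311, 0.2212, 0.06  ])]
```

View pics/w2c.png

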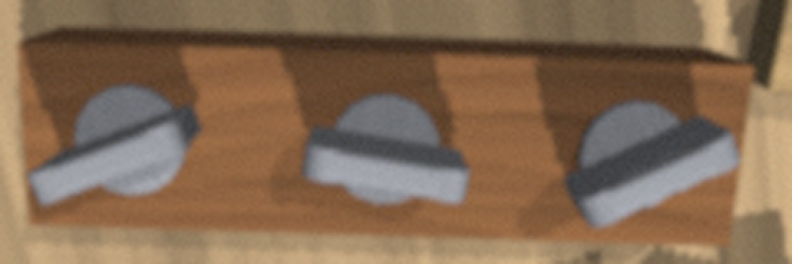

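```bash
python3 - <<'E'
from h import *
w=load("w2")
f=lambda u,v,z=.107:onplane(w,(u+.5)/3.3+204.5,(v+.5)/3.3+134.5,z)
for n,(c,a,b) in dict(L=((110,163),(36,192),(185,135)),M=((387,176),(308,165),(466,187)),Rr=((661,180),(590,212),(734,146))).items():
    d=f(*b)-f(*a);print(n,f(*c).round(4),"ends mid",((f(*a)+f(*b))/2).round(4),"len",np.linalg.norm(d).round(4),"ang",np.degrees(np.arctan2(d[1],d[0])).round(1))
# collars z .067
for n,p in dict(L=(130,140),M=(387,150),Rr=(635,153)).items(): print(n,f(*p,.067).round(4))
E
```

```text
L [0.3987 0.3082 0.107 ] ends mid [0.3985 0.3079 0.107 ] len 0.0588 ang 10.5
M [0.4947 0.2861 0.107 ] ends mid [0.4948 0.286  0.107 ] len 0.0567 ang -18.3
Rr [0.5908 0.2675 0.107 ] ends mid [0.5911 0.2677 0.107 ] len 0.0555 ang 15.9
L [0.3965 0.3083 0.067 ]
M [0.4952 0.2864 0.067 ]
Rr [0.5914 0.2681 0.067 ]
```

```bash
python3 - <<'E'
from h import *
plan([0.63,0.0,0.22],5)
E
```

```text
slide [ 60.7 187.  271. ] norm 335 turn [-14.93   0.     0.  ]
```

Request:
servo_tool(
  slide=[
    [8,26,38],
    [8,26,38],
    [8,26,38],
    [8,26,38],
    [8,26,38],
    [8,26,38],
    [8,26,38],
    [6,8,8],
  ],
  turn=[
    [0,0,0],
    [0,0,0],
    [0,0,0],
    [0,0,0],
    [0,0,0],
    [0,0,0],
    [-7.5,0,0],
    [-7.5,0,0],
  ],
  fingers=[-1,-1,-1,-1,-1,-1,-1,-1],
)

```text
clock: 3.05
position: [0.6339, -0.0102, 0.2183]
orientation: [1.143, 1.246, -1.146]
wrist_force: [0.8, -0.7, -0.3]
grip_width: 0.0852
```

Request:
servo_tool(
  slide=[
    [0,0,0],
    [0,0,0],
  ],
  turn=[
    [0,0,0],
    [0,0,0],
  ],
  fingers=[-1,-1],
)

```text
clock: 3.25
position: [0.6329, -0.0022, 0.2185]
orientation: [1.147, 1.249, -1.147]
wrist_force: [-0.6, 1.0, -0.5]
grip_width: 0.0856
```

```bash
python3 - <<'E'
from h import *
w=cam("wrist","w3"); st()
p=proj(w,[.626,.046,.124]);print(p)
E
```

```text
t 3.30 pos [ 0.6329 -0.0014  0.2188] w 0.0855 F [-0.2 -0.1 -0.2] T [-0.05 -0.05  0.01]
x [-0.     0.001 -1.   ] y [ 0.996  0.086 -0.   ] yaw_y deg 4.9 q [-0.39  0.43  0.44  1.57 -0.19  1.18  0.18]
[314.84344724 141.98376732]
```

View pics/w3.png

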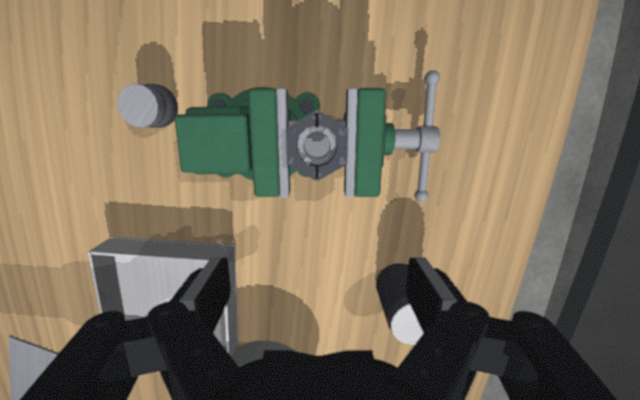

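```bash
python3 - <<'E'
from h import *
w=load("w3"); crop(w["img"],270,365,95,195,6,"w3c")
E
```

```text
(no output)
```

View pics/w3c.png

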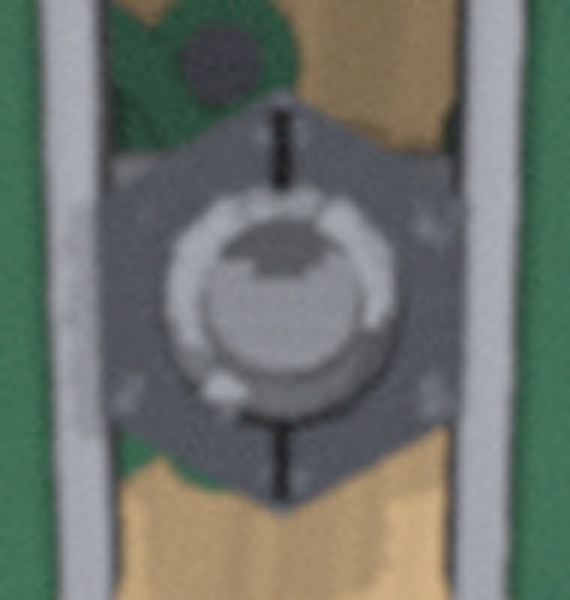

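```bash
python3 - <<'E'
from h import *
w=load("w3")
f=lambda u,v,z=.124:onplane(w,(u+.5)/6+269.5,(v+.5)/6+94.5,z)
a,b=f(282,92),f(283,510);print(f(282,305),(a+b)/2,np.linalg.norm(a-b)); d=f(282,149)-f(281.5,460);print(np.linalg.norm(d),np.degrees(np.arctan2(d[1],d[0])))
for p in ((165,305),(400,305),(282,188),(282,425)): print(f(*p))
for p,q in (((100,20),(118,580)),((465,20),(452,580))):
  d=f(*p,.113)-f(*q,.113); print(np.degrees(np.arctan2(d[1],d[0])))
E
```

```text
[0.62774668 0.04317935 0.124     ] [0.62784543 0.04288069 0.124     ] 0.060192248237385414
0.04479541562065239 94.60054223593572
[0.61082431 0.0417797  0.124     ]
[0.64480543 0.04461485 0.124     ]
[0.62638988 0.05969497 0.124     ]
[0.6291848  0.02566689 0.124     ]
95.09081052580265
94.84657811717251
```

```bash
python3 - <<'E'
from h import *
plan([0.591,0.268,0.16],-73)
E
```

```text
slide [  59.1  -18.7 -272. ] norm 279 turn [ 7.791e+01 -4.000e-02  5.000e-02]
```

Request:
servo_tool(
  slide=[
    [2,-3,-45],
    [5,-3,-45],
    [5,-3,-45],
    [5,-3,-46],
    [5,-3,-46],
    [7,-4,-45],
    [10,0,0],
    [10,0,0],
  ],
  turn=[
    [0,0,0],
    [0,0,0],
    [0,0,0],
    [0,0,0],
    [0,0,0],
    [0,0,0],
    [8,0,0],
    [8.5,0,0],
  ],
  fingers=[-1,-1,-1,-1,-1,-1,-1,-1],
)

```text
clock: 4.1
position: [0.5887, 0.2711, 0.1698]
orientation: [1.357, 1.108, -1.356]
wrist_force: [0.3, -1.4, -0.1]
grip_width: 0.0853
```

Request:
servo_tool(
  slide=[
    [10,0,0],
    [0,0,0],
    [0,0,0],
    [0,0,0],
    [0,0,0],
    [0,0,0],
    [0,0,0],
    [0,0,0],
  ],
  turn=[
    [8.5,0,0],
    [8.5,0,0],
    [8.5,0,0],
    [8.5,0,0],
    [8.5,0,0],
    [8.5,0,0],
    [8.5,0,0],
    [2,0,0],
  ],
  fingers=[-1,-1,-1,-1,-1,-1,-1,-1],
)

```text
clock: 4.9
position: [0.5894, 0.2689, 0.1601]
orientation: [2.065, 0.305, -2.065]
wrist_force: [-0.8, 0.1, -0.8]
grip_width: 0.0856
```

Request:
servo_tool(
  slide=[
    [0,0,0],
  ],
  turn=[
    [0,0,0],
  ],
  fingers=[-1],
)

```text
clock: 5.0
position: [0.5895, 0.2687, 0.1601]
orientation: [2.062, 0.31, -2.062]
wrist_force: [0.2, -0.2, 0.4]
grip_width: 0.0854
```

```bash
python3 - <<'E'
from h import *
w=cam("wrist","w4"); st(); plan([0.591,0.268,0.073],-73)
crop(w["img"],200,440,80,300,3,"w4c")
print([proj(w,[.591,.2677,z]) for z in (.067,.107)])
E
```

```text
t 5.05 pos [0.5897 0.2684 0.1601] w 0.0854 F [ 0.3  0.4 -0.3] T [-0.03 -0.06 -0.01]
x [ 0.     0.001 -1.   ] y [ 0.294 -0.956 -0.001] yaw_y deg -72.9 q [-0.96  0.55  0.69  1.62 -0.38  1.11 -1.45]
slide [87.1  0.8 -1.1] norm 87 turn [ 0.12 -0.02  0.05]
[array([319.56874844, 195.10937034]), array([319.75266013, 208.80830091])]
```

View pics/w4c.png

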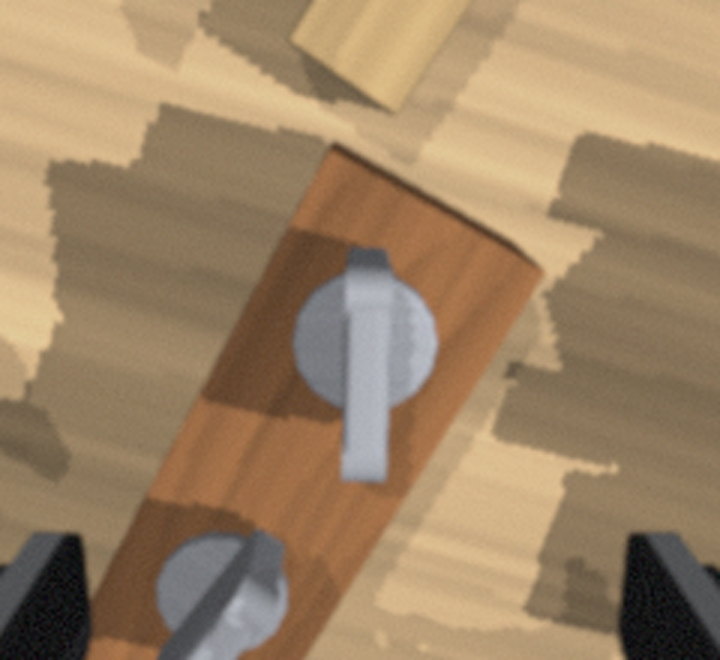

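```bash
python3 - <<'E'
from h import *
w=load("w4"); f=lambda u,v,z:onplane(w,(u+.5)/3+199.5,(v+.5)/3+79.5,z)
print(f(366,342,.067)); a,b=f(369,272,.107),f(364,480,.107); print(a,b,(a+b)/2,np.linalg.norm(a-b),np.degrees(np.arctan2(*(a-b)[1::-1])))
l,r=f(295,342,.067),f(438,342,.067);print(np.linalg.norm(l-r))
P=(a+b)/2; plan([P[0],P[1],.073],-73)
E
```

```text
[0.59285183 0.26627949 0.067     ]
[0.6207887  0.27454032 0.107     ] [0.56620707 0.25903903 0.107     ] [0.59349788 0.26678968 0.107     ] 0.05674015289724752 15.854656371722841
0.04320440255964494
slide [87.1  2.7 -3.1] norm 87 turn [ 0.12 -0.02  0.05]
```

Request:
servo_tool(
  slide=[
    [25,2.5,-2.5],
    [30,0,0],
    [32,0,0],
    [0,0,0],
    [0,0,0],
    [0,0,0],
    [0,0,0],
    [0,0,0],
  ],
  turn=[
    [1,0,0],
    [0,0,0],
    [0,0,0],
    [0,0,0],
    [0,0,0],
    [0,0,0],
    [0,0,0],
    [0,0,0],
  ],
  fingers=[-1,-1,0,1,1,1,1,1],
  squeeze=60,
)

```text
clock: 5.85
position: [0.5947, 0.2663, 0.0745]
orientation: [2.076, 0.294, -2.07]
wrist_force: [0.0, 2.1, 5.6]
grip_width: 0.0076
```

```bash
python3 - <<'E'
from h import *
st()
E
```

```text
t 5.85 pos [0.5947 0.2663 0.0745] w 0.0076 F [0.  2.1 5.6] T [ 0.64  0.21 -0.01]
x [ 0.002  0.003 -1.   ] y [ 0.276 -0.961 -0.002] yaw_y deg -74.0 q [-0.92  0.65  0.64  1.68 -0.46  0.96 -1.41]
```

```bash
python3 - <<'E'
from h import *
w=cam("wrist","w5"); st(); crop(w["img"],200,440,150,330,3,"w5c")
E
```

```text
t 5.90 pos [0.5946 0.2664 0.0744] w 0.0078 F [-0.3  4.   7.2] T [0.65 0.19 0.03]
x [ 0.002  0.003 -1.   ] y [ 0.276 -0.961 -0.002] yaw_y deg -74.0 q [-0.92  0.65  0.64  1.68 -0.46  0.96 -1.41]
```

View pics/w5c.png

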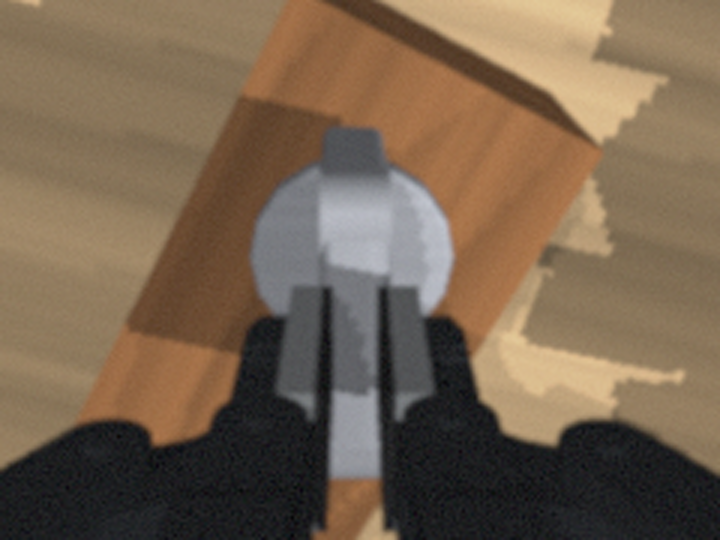

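```bash
cat >> h.py <<'E'
def spade_off(c,s,pts,h,x0,y0,k):
    """crop pixel pts -> tool-frame (y,z) mm at world height h"""
    M=R.from_rotvec(s["orientation"]).as_matrix()
    return [ (M.T@(onplane(c,(u+.5)/k+x0-.5,(v+.5)/k+y0-.5,h)-s["position"])*1000).round(2) for u,v in pts]
E
python3 - <<'E'
from h import *
w=load("w5"); s,M=st()
print(*spade_off(w,s,[(355,180),(355,478)],.107,200,150,3))
print(*spade_off(w,s,[(352,250),(250,252),(454,252)],.067,200,150,3))
P=s["position"]+M@np.array([-.0326,0,0]); print((proj(w,P)-[200,150])*3)
E
```

```text
t 5.90 pos [0.5946 0.2664 0.0744] w 0.0078 F [-0.3  4.   7.2] T [0.65 0.19 0.03]
x [ 0.002  0.003 -1.   ] y [ 0.276 -0.961 -0.002] yaw_y deg -74.0 q [-0.92  0.65  0.64  1.68 -0.46  0.96 -1.41]
[-32.48   0.25 -28.59] [-32.65   0.17  28.61]
[ 7.44 -0.44  0.35] [  7.48 -22.3    0.82] [ 7.39 21.4   0.84]
[352.77928495 336.77768117]
```

Request:
servo_tool(
  slide=[
    [-20,0,0],
    [-40,0,0],
    [-45,0,0],
    [-45,0,0],
    [0,0,0],
  ],
  turn=[
    [0,0,0],
    [0,0,0],
    [0,0,0],
    [0,0,0],
    [0,0,0],
  ],
  fingers=[1,1,1,1,1],
)

```text
clock: 6.4
position: [0.5971, 0.2647, 0.2293]
orientation: [2.084, 0.293, -2.064]
wrist_force: [1.2, -0.6, -4.1]
grip_width: 0.0076
```

```bash
python3 - <<'E'
from h import *
st(); plan([.6278,.043,.23],4.9)
E
```

```text
t 6.40 pos [0.5971 0.2647 0.2293] w 0.0076 F [ 1.2 -0.6 -4.1] T [-0.07 -0.21 -0.  ]
x [ 0.009  0.004 -1.   ] y [ 0.274 -0.962 -0.002] yaw_y deg -74.1 q [-0.98  0.5   0.73  1.53 -0.35  1.23 -1.49]
slide [ -1.3 221.7  31.2] norm 224 turn [-78.99  -0.52  -0.3 ]
```

Request:
servo_tool(
  slide=[
    [0,30,4],
    [0,45,6],
    [0,45,6],
    [0,45,6],
    [0,40,6],
    [0,16,3],
    [0,0,0],
    [0,0,0],
  ],
  turn=[
    [0,0,0],
    [0,0,0],
    [0,0,0],
    [0,0,0],
    [-4,0,0],
    [-8,0,0],
    [-8.5,0,0],
    [-8.5,0,0],
  ],
  fingers=[1,1,1,1,1,1,1,1],
)

```text
clock: 7.2
position: [0.625, 0.0425, 0.2213]
orientation: [1.756, 0.732, -1.76]
wrist_force: [-0.2, 0.4, -3.7]
grip_width: 0.0069
```

Request:
servo_tool(
  slide=[
    [0,0,0],
    [0,0,0],
    [0,0,0],
    [0,0,0],
    [0,0,0],
    [0,0,0],
    [0,0,0],
    [0,0,0],
  ],
  turn=[
    [-8.5,0,0],
    [-8.5,0,0],
    [-8.5,0,0],
    [-8.5,0,0],
    [-8.5,0,0],
    [-6,0,0],
    [0,0,0],
    [0,0,0],
  ],
  fingers=[1,1,1,1,1,1,1,1],
)

```text
clock: 8.0
position: [0.6253, 0.0436, 0.2218]
orientation: [1.166, 1.237, -1.168]
wrist_force: [-0.4, 0.3, -3.7]
grip_width: 0.0073
```

```bash
python3 - <<'E'
from h import *
w=cam("wrist","w6"); s,M=st(); plan([.6278,.043,.21],4.9); crop(w["img"],220,420,150,330,3.3,"w6c")
E
```

```text
t 8.05 pos [0.6255 0.0437 0.222 ] w 0.0073 F [ 0.3 -0.1 -3.8] T [-0.01  0.03 -0.02]
x [-0.001 -0.    -1.   ] y [ 0.998  0.057 -0.001] yaw_y deg 3.3 q [-0.46  0.42  0.44  1.58 -0.19  1.18  0.08]
slide [12.   2.3  0.8] norm 12 turn [-1.63  0.01  0.07]
```

View pics/w6c.png

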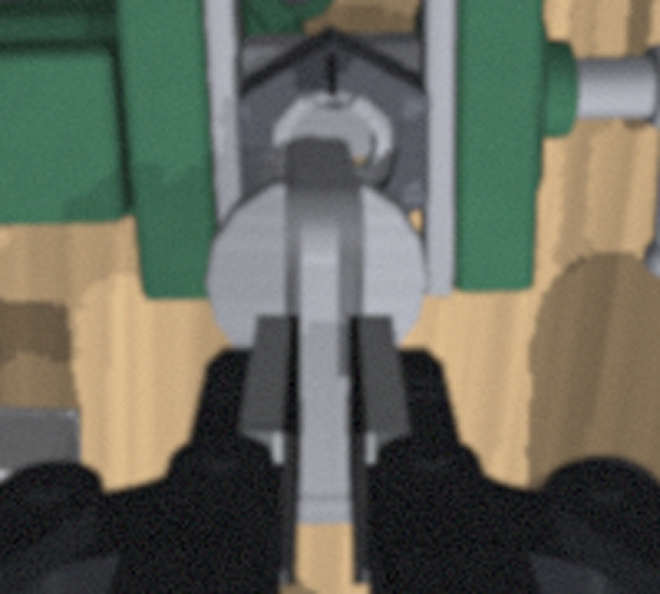

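Request:
servo_tool(
  slide=[
    [8,2.3,0.8],
    [10,0,0],
    [5,0,0],
    [0,0,0],
  ],
  turn=[
    [-1.6,0,0],
    [0,0,0],
    [0,0,0],
    [0,0,0],
  ],
  fingers=[1,1,1,1],
)

```text
clock: 8.45
position: [0.6274, 0.0434, 0.1983]
orientation: [1.143, 1.251, -1.147]
wrist_force: [0.4, 0.2, -3.9]
grip_width: 0.0074
```

```bash
python3 - <<'E'
from h import *
s,M=st(); plan([.6278,.043,.18],4.9)
E
```

```text
t 8.45 pos [0.6274 0.0434 0.1983] w 0.0074 F [ 0.4  0.2 -3.9] T [ 0.02  0.03 -0.06]
x [-0.002 -0.    -1.   ] y [ 0.996  0.087 -0.002] yaw_y deg 5.0 q [-0.45  0.44  0.43  1.61 -0.2   1.14  0.11]
slide [18.3  0.4  0.4] norm 18 turn [0.1  0.01 0.14]
```

Lower gently, 3–4 mm per row.

Request:
servo_tool(
  slide=[
    [4,0.4,0.4],
    [3,0,0],
    [3,0,0],
  ],
  turn=[
    [0,0,0],
    [0,0,0],
    [0,0,0],
  ],
  fingers=[1,1,1],
)

```text
clock: 8.75
position: [0.6288, 0.0429, 0.1896]
orientation: [1.144, 1.249, -1.144]
wrist_force: [0.0, -0.6, -4.8]
grip_width: 0.0074
```

Request:
servo_tool(
  slide=[
    [3,0,0],
    [2,0,0],
    [2,0,0],
  ],
  turn=[
    [0,0,0],
    [0,0,0],
    [0,0,0],
  ],
  fingers=[1,1,1],
)

```text
clock: 9.05
position: [0.6288, 0.043, 0.1826]
orientation: [1.144, 1.25, -1.144]
wrist_force: [-1.3, -0.9, -4.2]
grip_width: 0.0071
```

```bash
python3 - <<'E'
from h import *
s,M=st(); plan([.6278,.043,.18],4.9)
E
```

```text
t 9.05 pos [0.6288 0.043  0.1826] w 0.0071 F [-1.3 -0.9 -4.2] T [ 0.04 -0.03  0.02]
x [ 0.  0. -1.] y [0.996 0.088 0.   ] yaw_y deg 5.1 q [-0.45  0.45  0.43  1.63 -0.2   1.11  0.12]
slide [ 2.6 -1.  -0.1] norm 3 turn [ 0.16 -0.   -0.01]
```

Request:
servo_tool(
  slide=[
    [1.5,-0.7,0],
    [1.5,0,0],
    [0,0,0],
  ],
  turn=[
    [0,0,0],
    [0,0,0],
    [0,0,0],
  ],
  fingers=[1,1,1],
)

```text
clock: 9.35
position: [0.6279, 0.0429, 0.1795]
orientation: [1.144, 1.25, -1.144]
wrist_force: [-0.0, -0.2, -4.4]
grip_width: 0.0074
```

```bash
python3 - <<'E'
from h import *
s,M=st()
E
```

```text
t 9.35 pos [0.6279 0.0429 0.1795] w 0.0074 F [-0.  -0.2 -4.4] T [ 0.03 -0.09  0.01]
x [-0.  0. -1.] y [ 0.996  0.088 -0.   ] yaw_y deg 5.1 q [-0.45  0.45  0.42  1.63 -0.2   1.1   0.12]
```

Request:
servo_tool(
  slide=[
    [0.2,0,0],
    [0.2,0,0],
    [0.2,0,0],
    [0.2,0,0],
    [0.3,0,0],
  ],
  turn=[
    [4,0,0],
    [4,0,0],
    [4,0,0],
    [4,0,0],
    [4,0,0],
  ],
  fingers=[1,1,1,1,1],
)

```text
clock: 9.85
position: [0.6281, 0.0428, 0.1787]
orientation: [1.401, 1.073, -1.4]
wrist_force: [-0.3, -0.4, -3.3]
grip_width: 0.0069
```

```bash
python3 - <<'E'
from h import *
s,M=st()
E
```

```text
t 9.85 pos [0.6281 0.0428 0.1787] w 0.0069 F [-0.3 -0.4 -3.3] T [-0.02 -0.06 -0.  ]
x [ 0.  0. -1.] y [ 0.965 -0.261  0.   ] yaw_y deg -15.1 q [-0.5   0.47  0.51  1.64 -0.25  1.1  -0.19]
```

Request:
servo_tool(
  slide=[
    [0.2,0,0],
    [0.2,0,0],
    [0.2,0,0],
  ],
  turn=[
    [4,0,0],
    [4,0,0],
    [4,0,0],
  ],
  fingers=[1,1,1],
)

```text
clock: 10.15
position: [0.6284, 0.0428, 0.1783]
orientation: [1.549, 0.947, -1.548]
wrist_force: [0.4, 0.7, -3.0]
grip_width: 0.0072
```

```bash
python3 - <<'E'
from h import *
s,M=st()
E
```

```text
t 10.15 pos [0.6284 0.0428 0.1783] w 0.0072 F [ 0.4  0.7 -3. ] T [ 0.   -0.14  0.22]
x [ 0.001 -0.    -1.   ] y [ 0.89  -0.455  0.001] yaw_y deg -27.1 q [-0.54  0.47  0.56  1.64 -0.27  1.11 -0.38]
```

Request:
servo_tool(
  slide=[
    [0.1,0,0],
  ],
  turn=[
    [2,0,0],
  ],
  fingers=[1],
)

```text
clock: 10.25
position: [0.6284, 0.0429, 0.1783]
orientation: [1.573, 0.924, -1.571]
wrist_force: [0.1, -0.1, -1.7]
grip_width: 0.0071
```

```bash
python3 - <<'E'
from h import *
s,M=st()
E
```

```text
t 10.25 pos [0.6284 0.0429 0.1783] w 0.0071 F [ 0.1 -0.1 -1.7] T [-0.04 -0.13  0.25]
x [ 0.001 -0.    -1.   ] y [ 0.874 -0.486  0.001] yaw_y deg -29.1 q [-0.54  0.48  0.56  1.64 -0.28  1.11 -0.41]
```

Request:
servo_tool(
  slide=[
    [0.1,0,0],
  ],
  turn=[
    [2,0,0],
  ],
  fingers=[1],
)

```text
clock: 10.35
position: [0.6285, 0.0429, 0.1783]
orientation: [1.596, 0.902, -1.594]
wrist_force: [0.6, -0.5, -1.8]
grip_width: 0.0074
```

```bash
python3 - <<'E'
from h import *
s,M=st()
E
```

```text
t 10.35 pos [0.6285 0.0429 0.1783] w 0.0074 F [ 0.6 -0.5 -1.8] T [-0.07 -0.14  0.31]
x [ 0.001 -0.    -1.   ] y [ 0.857 -0.515  0.001] yaw_y deg -31.0 q [-0.55  0.48  0.57  1.64 -0.28  1.11 -0.44]
```

Request:
servo_tool(
  slide=[
    [0.1,0,0],
  ],
  turn=[
    [2,0,0],
  ],
  fingers=[1],
)

```text
clock: 10.45
position: [0.6286, 0.0429, 0.1783]
orientation: [1.62, 0.879, -1.618]
wrist_force: [0.8, -0.6, -1.6]
grip_width: 0.0072
```

```bash
python3 - <<'E'
from h import *
s,M=st()
E
```

```text
t 10.45 pos [0.6286 0.0429 0.1783] w 0.0072 F [ 0.8 -0.6 -1.6] T [-0.03 -0.14  0.42]
x [ 0.001 -0.    -1.   ] y [ 0.839 -0.544  0.001] yaw_y deg -33.0 q [-0.55  0.48  0.58  1.64 -0.29  1.11 -0.47]
```

Request:
servo_tool(
  slide=[
    [0.1,0,0],
  ],
  turn=[
    [2,0,0],
  ],
  fingers=[1],
)

```text
clock: 10.55
position: [0.6287, 0.0429, 0.1783]
orientation: [1.644, 0.855, -1.641]
wrist_force: [0.3, -0.5, -1.1]
grip_width: 0.0071
```

```bash
python3 - <<'E'
from h import *
s,M=st(); w=cam("wrist","w7"); crop(w["img"],220,420,150,330,3.3,"w7c")
E
```

```text
t 10.55 pos [0.6287 0.0429 0.1783] w 0.0071 F [ 0.3 -0.5 -1.1] T [-0.04 -0.11  0.45]
x [ 0.002 -0.    -1.   ] y [ 0.82  -0.573  0.001] yaw_y deg -35.0 q [-0.56  0.48  0.59  1.64 -0.29  1.11 -0.5 ]
```

View pics/w7c.png

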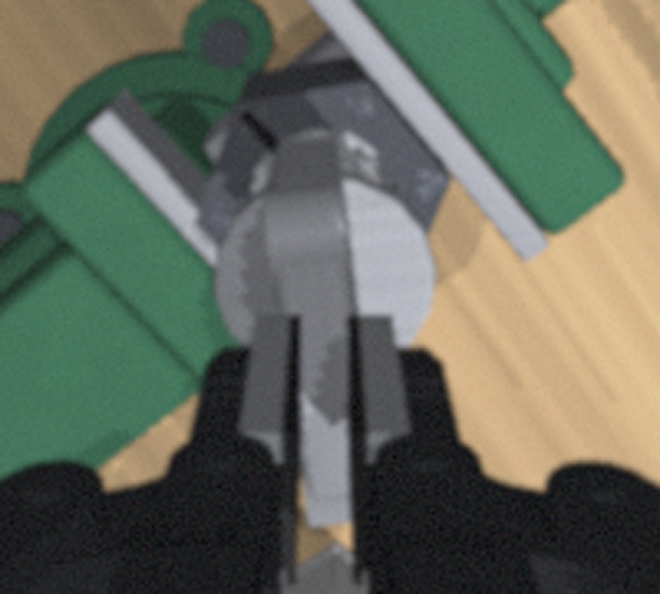

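Request:
servo_tool(
  slide=[
    [-0.2,0,0],
    [-0.2,0,0],
    [-0.2,0,0],
    [-0.2,0,0],
    [-0.2,0,0],
    [-0.2,0,0],
    [-0.2,0,0],
  ],
  turn=[
    [-5,0,0],
    [-5,0,0],
    [-5,0,0],
    [-5,0,0],
    [-5,0,0],
    [-5,0,0],
    [-5,0,0],
  ],
  fingers=[1,1,1,1,1,1,1],
)

```text
clock: 11.3
position: [0.628, 0.0429, 0.179]
orientation: [1.205, 1.212, -1.205]
wrist_force: [0.9, 0.1, -4.1]
grip_width: 0.0068
```

```bash
python3 - <<'E'
from h import *
s,M=st(); w=cam("wrist","w8"); crop(w["img"],220,420,150,330,3.3,"w8c")
E
```

```text
t 11.30 pos [0.628  0.0429 0.179 ] w 0.0068 F [ 0.9  0.1 -4.1] T [ 0.1 -0.1  0. ]
x [-0.  0. -1.] y [ 1.     0.005 -0.   ] yaw_y deg 0.3 q [-0.46  0.46  0.44  1.63 -0.21  1.1   0.05]
```

View pics/w8c.png

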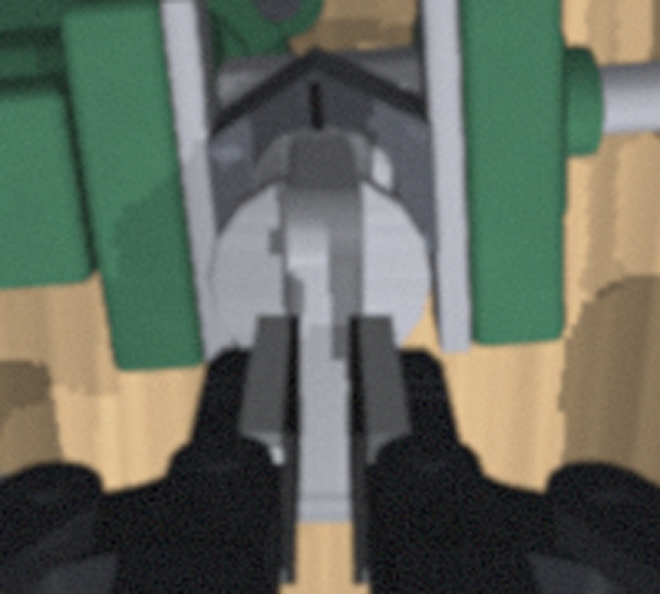

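Request:
servo_tool(
  slide=[
    [-0.3,0,0],
    [-1,0,0],
    [-4,0,0],
    [-8,0,0],
  ],
  turn=[
    [-5,0,0],
    [0,0,0],
    [0,0,0],
    [0,0,0],
  ],
  fingers=[1,1,1,1],
)

```text
clock: 11.75
position: [0.6275, 0.0428, 0.1922]
orientation: [1.145, 1.249, -1.147]
wrist_force: [-0.4, 0.7, -4.5]
grip_width: 0.0072
```

```bash
python3 - <<'E'
from h import *
s,M=st(); plan([.575,-.346,.25],4.9)
E
```

```text
t 11.75 pos [0.6275 0.0428 0.1922] w 0.0072 F [-0.4  0.7 -4.5] T [0.01 0.02 0.01]
x [-0.001 -0.    -1.   ] y [ 0.996  0.086 -0.001] yaw_y deg 4.9 q [-0.45  0.44  0.43  1.62 -0.2   1.13  0.11]
slide [-57.7 -85.8 382.8] norm 397 turn [0.03 0.01 0.07]
```

Request:
servo_tool(
  slide=[
    [-35,0,0],
    [-20,-6,30],
    [0,-10,47],
    [0,-11,48],
    [0,-11,48],
    [0,-11,48],
    [0,-11,48],
    [0,-11,48],
  ],
  turn=[
    [0,0,0],
    [0,0,0],
    [0,0,0],
    [0,0,0],
    [0,0,0],
    [0,0,0],
    [0,0,0],
    [0,0,0],
  ],
  fingers=[1,1,1,1,1,1,1,1],
)

```text
clock: 12.55
position: [0.5848, -0.281, 0.2482]
orientation: [1.145, 1.248, -1.144]
wrist_force: [1.0, -0.1, -3.7]
grip_width: 0.0069
```

Request:
servo_tool(
  slide=[
    [0,-10,40],
    [5,-4,15],
    [40,0,0],
    [0,0,0],
  ],
  turn=[
    [0,0,0],
    [0,0,0],
    [0,0,0],
    [0,0,0],
  ],
  fingers=[1,1,1,1],
)

```text
clock: 12.95
position: [0.5736, -0.3335, 0.1978]
orientation: [1.145, 1.257, -1.148]
wrist_force: [-0.5, 1.2, -5.8]
grip_width: 0.007
```

```bash
python3 - <<'E'
from h import *
w=cam("wrist","w9"); s,M=st(); plan([.575,-.346,.08],4.9)
print(proj(w,[.575,-.347,.08]))
E
```

```text
t 13.00 pos [ 0.5749 -0.3332  0.2002] w 0.0075 F [-0.4  0.7 -3.8] T [ 0.06 -0.05  0.01]
x [-0.005  0.003 -1.   ] y [ 0.996  0.088 -0.005] yaw_y deg 5.0 q [ 0.11  0.52  0.52  1.51 -0.27  1.19  0.76]
slide [120.2  -0.5  13.2] norm 121 turn [ 0.14 -0.22  0.26]
[319.15919013 203.30405116]
```

View pics/w9.png

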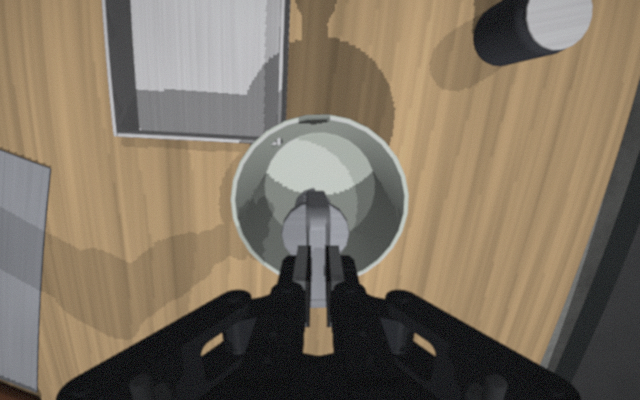

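Request:
servo_tool(
  slide=[
    [30,0,8],
    [40,0,0],
    [35,0,0],
    [10,0,0],
    [0,0,0],
  ],
  turn=[
    [0,0,0],
    [0,0,0],
    [0,0,0],
    [0,0,0],
    [0,0,0],
  ],
  fingers=[1,1,1,1,1],
)

```text
clock: 13.5
position: [0.5773, -0.342, 0.0874]
orientation: [1.143, 1.252, -1.143]
wrist_force: [0.3, -0.1, -4.2]
grip_width: 0.0071
```

Request:
servo_tool(
  slide=[
    [3,0,0],
    [2,0,0],
  ],
  turn=[
    [0,0,0],
    [0,0,0],
  ],
  fingers=[1,1],
)

```text
clock: 13.7
position: [0.5784, -0.3439, 0.0847]
orientation: [1.144, 1.246, -1.142]
wrist_force: [0.3, 1.1, -3.8]
grip_width: 0.0073
```

Request:
servo_tool(
  slide=[
    [3,0,0],
    [2,0,0],
    [2,0,0],
    [0,0,0],
  ],
  turn=[
    [0,0,0],
    [0,0,0],
    [0,0,0],
    [0,0,0],
  ],
  fingers=[1,1,1,1],
)

```text
clock: 14.1
position: [0.577, -0.3433, 0.0755]
orientation: [1.144, 1.249, -1.144]
wrist_force: [-1.9, -0.0, -4.0]
grip_width: 0.0071
```

Request:
servo_tool(
  slide=[
    [1,0,0],
    [0,0,0],
  ],
  turn=[
    [0,0,0],
    [0,0,0],
  ],
  fingers=[1,1],
)

```text
clock: 14.3
position: [0.5776, -0.3437, 0.0753]
orientation: [1.144, 1.248, -1.143]
wrist_force: [-0.0, 0.5, 3.2]
grip_width: 0.0077
```

Contact. Release and rise.

Request:
servo_tool(
  slide=[
    [0,0,0],
    [0,0,0],
    [0,0,0],
    [-30,0,0],
    [-45,0,0],
    [-45,0,0],
  ],
  turn=[
    [0,0,0],
    [0,0,0],
    [0,0,0],
    [0,0,0],
    [0,0,0],
    [0,0,0],
  ],
  fingers=[0.3,0.2,0.2,0.2,0.2,-1],
)

```text
clock: 14.9
position: [0.5762, -0.3429, 0.1949]
orientation: [1.144, 1.251, -1.145]
wrist_force: [1.6, 0.4, -0.3]
grip_width: 0.0474
```

```bash
python3 - <<'E'
from h import *
w=cam("wrist","w10"); s,M=st(); plan([.495,.286,.18],71);plan([.495,.286,.18],-109)
E
```

```text
t 14.95 pos [ 0.5794 -0.3455  0.204 ] w 0.0549 F [ 2.1 -1.7  6. ] T [-0.15 -0.21 -0.02]
x [ 0.009 -0.005 -1.   ] y [0.996 0.088 0.008] yaw_y deg 5.0 q [ 0.12  0.52  0.52  1.5  -0.27  1.19  0.77]
slide [  20.4  -28.8 -636.5] norm 638 turn [-65.97   0.55  -0.25]
slide [  20.4  -28.8 -636.5] norm 638 turn [114.03  -0.28  -0.61]
```

View pics/w10.png

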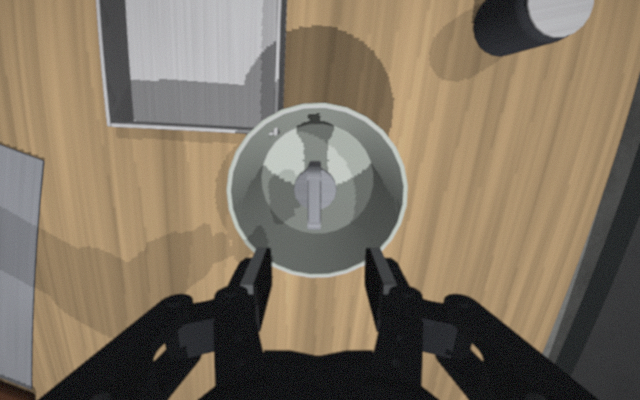

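Request:
servo_tool(
  slide=[
    [0,-2,-45],
    [0,-2,-49],
    [0,-2,-49],
    [0,-2,-49],
    [0,-2,-49],
    [0,-2,-49],
    [0,-2,-49],
    [0,-2,-49],
  ],
  turn=[
    [0,0,0],
    [0,0,0],
    [0,0,0],
    [0,0,0],
    [0,0,0],
    [0,0,0],
    [0,0,0],
    [0,0,0],
  ],
  fingers=[-1,-1,-1,-1,-1,-1,-1,-1],
)

```text
clock: 15.75
position: [0.5261, 0.0438, 0.1943]
orientation: [1.144, 1.249, -1.143]
wrist_force: [1.8, -0.1, 0.1]
grip_width: 0.0855
```

Request:
servo_tool(
  slide=[
    [0,-2,-49],
    [0,-2,-49],
    [0,-3,-49],
    [0,-3,-49],
    [0,-2,-45],
    [4,0,0],
    [4,0,0],
    [4,0,0],
  ],
  turn=[
    [0,0,0],
    [0,0,0],
    [0,0,0],
    [0,0,0],
    [0,0,0],
    [-8,0,0],
    [-8.5,0,0],
    [-8.5,0,0],
  ],
  fingers=[-1,-1,-1,-1,-1,-1,-1,-1],
)

```text
clock: 16.55
position: [0.4932, 0.2814, 0.1818]
orientation: [0.809, 1.415, -0.809]
wrist_force: [-0.3, -0.4, 0.8]
grip_width: 0.0854
```

Request:
servo_tool(
  slide=[
    [4,0,0],
    [4,0,0],
    [4,0,0],
    [0,0,0],
    [0,0,0],
    [0,0,0],
  ],
  turn=[
    [-8.5,0,0],
    [-8.5,0,0],
    [-8.5,0,0],
    [-8.5,0,0],
    [-7,0,0],
    [0,0,0],
  ],
  fingers=[-1,-1,-1,-1,-1,-1],
)

```text
clock: 17.15
position: [0.4935, 0.2807, 0.1701]
orientation: [0.258, 1.556, -0.258]
wrist_force: [-0.7, -0.2, -0.4]
grip_width: 0.085
```

```bash
python3 - <<'E'
from h import *
w=cam("wrist","w11"); s,M=st(); plan([0.495,0.286,0.073],71)
print([(proj(w,[.495,.286,z])-[200,80])*3 for z in (.067,.107)])
crop(w["img"],200,440,80,300,3,"w11c")
E
```

```text
t 17.20 pos [0.4935 0.2807 0.1701] w 0.0856 F [-0.   0.3 -0. ] T [ 0.04 -0.02  0.01]
x [-0.  0. -1.] y [0.327 0.945 0.   ] yaw_y deg 70.9 q [-0.68  0.34  0.1   1.78 -0.04  1.02  0.67]
slide [97.1  5.5 -0.3] norm 97 turn [-0.11 -0.01 -0.  ]
[array([371.69220684, 339.86545082]), array([374.45238642, 378.12088577])]
```

View pics/w11c.png

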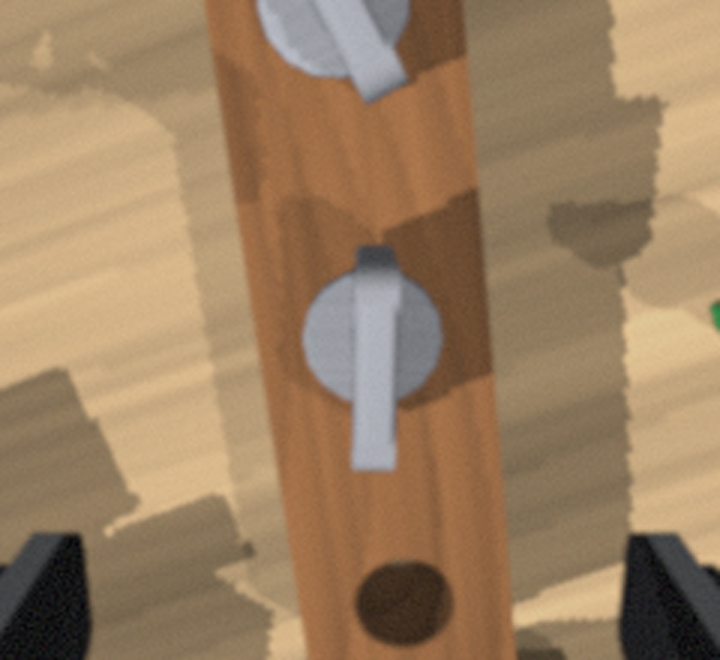

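Request:
servo_tool(
  slide=[
    [30,5.5,-0.8],
    [35,0,0],
    [31,0,0],
    [0,0,0],
    [0,0,0],
    [0,0,0],
    [0,0,0],
    [0,0,0],
  ],
  turn=[
    [0,0,0],
    [0,0,0],
    [0,0,0],
    [0,0,0],
    [0,0,0],
    [0,0,0],
    [0,0,0],
    [0,0,0],
  ],
  fingers=[-1,-1,0,1,1,1,1,1],
  squeeze=70,
)

```text
clock: 18.0
position: [0.4953, 0.2869, 0.0757]
orientation: [0.261, 1.553, -0.258]
wrist_force: [0.9, -0.2, 0.2]
grip_width: 0.0003
```

```bash
python3 - <<'E'
from h import *
w=cam("wrist","w12"); s,M=st(); crop(w["img"],200,440,150,330,3,"w12c")
E
```

```text
t 18.05 pos [0.4951 0.2867 0.0754] w -0.0001 F [ 0.9 -0.  -0.1] T [ 0.04 -0.03  0.  ]
x [ 0.002  0.001 -1.   ] y [0.325 0.946 0.002] yaw_y deg 71.0 q [-0.67  0.46  0.08  1.86 -0.05  0.83  0.68]
```

View pics/w12c.png

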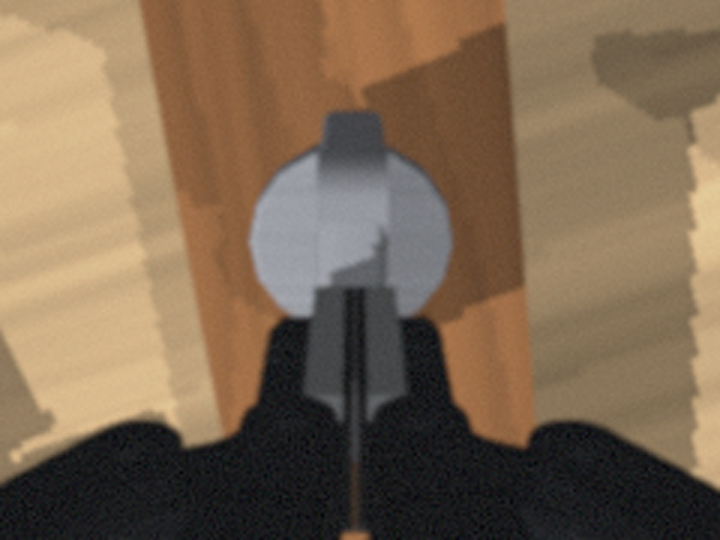

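Request:
servo_tool(
  slide=[
    [0,0,0],
    [0,0,0],
    [0,0,0],
    [0,0,0],
  ],
  turn=[
    [0,0,0],
    [0,0,0],
    [0,0,0],
    [0,0,0],
  ],
  fingers=[0.2,0.2,0.2,0.2],
  squeeze=40,
)

```text
clock: 18.45
position: [0.4943, 0.2861, 0.0741]
orientation: [0.259, 1.556, -0.26]
wrist_force: [-0.1, -0.5, -0.7]
grip_width: 0.0342
```

```bash
python3 - <<'E'
from h import *
w=cam("wrist","w13"); s,M=st(); crop(w["img"],200,440,150,330,3,"w13c")
w=cam("scene","s13");crop(w["img"],330,490,170,320,4,"s13c")
E
```

```text
t 18.50 pos [0.4943 0.2862 0.0741] w 0.0342 F [ 0.9 -0.4 -0.6] T [0.06 0.02 0.07]
x [-0. -0. -1.] y [ 0.325  0.946 -0.001] yaw_y deg 71.1 q [-0.67  0.46  0.08  1.86 -0.05  0.83  0.68]
```

View pics/w13c.png

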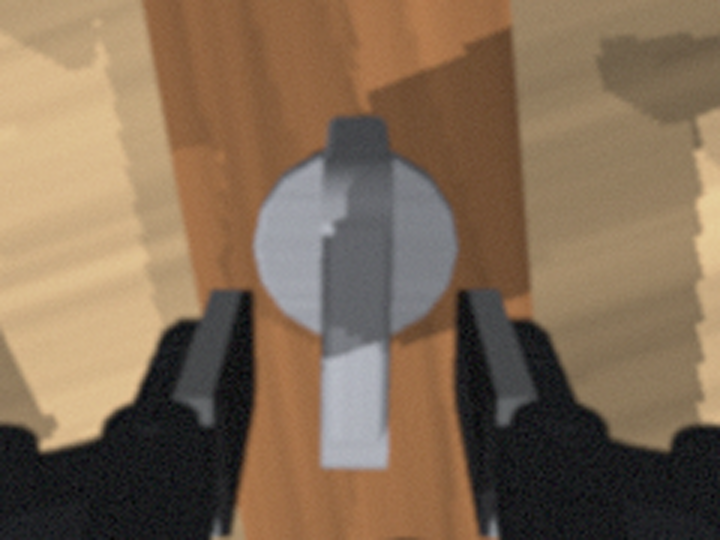

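View pics/s13c.png

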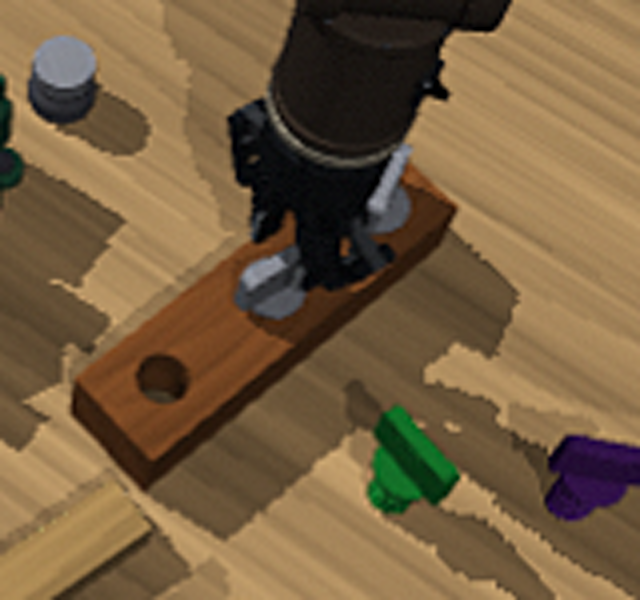

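```bash
python3 - <<'E'
from h import *
w=load("w13"); s,M=st()
print(*spade_off(w,s,[(355,467)],.107,200,150,3),*spade_off(w,s,[(355,243)],.067,200,150,3))
E
```

```text
t 18.55 pos [0.4943 0.2862 0.0741] w 0.0339 F [-0.8 -0.4 -0.2] T [-0.    0.01 -0.  ]
x [-0. -0. -1.] y [ 0.325  0.946 -0.   ] yaw_y deg 71.1 q [-0.67  0.46  0.08  1.86 -0.05  0.83  0.68]
[-32.94  -0.19  25.99] [ 7.07 -0.14 -1.4 ]
```

Request:
servo_tool(
  slide=[
    [0,0,-2],
    [0,0,0],
    [0,0,0],
    [0,0,0],
    [0,0,0],
    [0,0,0],
  ],
  turn=[
    [0,0,0],
    [0,0,0],
    [0,0,0],
    [0,0,0],
    [0,0,0],
    [0,0,0],
  ],
  fingers=[0.5,0.6,0.7,0.8,0.8,0.8],
  squeeze=40,
)

```text
clock: 19.15
position: [0.4925, 0.287, 0.0743]
orientation: [0.259, 1.555, -0.259]
wrist_force: [-0.7, 0.4, 2.2]
grip_width: 0.0092
```

Request:
servo_tool(
  slide=[
    [0,0,0],
    [0,0,0],
  ],
  turn=[
    [0,0,0],
    [0,0,0],
  ],
  fingers=[1,1],
)

```text
clock: 19.35
position: [0.4925, 0.287, 0.0744]
orientation: [0.259, 1.555, -0.259]
wrist_force: [-1.5, -0.2, 3.0]
grip_width: 0.0087
```

```bash
python3 - <<'E'
from h import *
w=cam("wrist","w14"); s,M=st(); crop(w["img"],200,440,150,330,3,"w14c")
E
```

```text
t 19.40 pos [0.4926 0.2871 0.0744] w 0.0089 F [-1.8  0.1  2.6] T [-0.05  0.32 -0.05]
x [-0.  0. -1.] y [0.325 0.946 0.   ] yaw_y deg 71.1 q [-0.68  0.46  0.08  1.86 -0.05  0.82  0.67]
```

View pics/w14c.png

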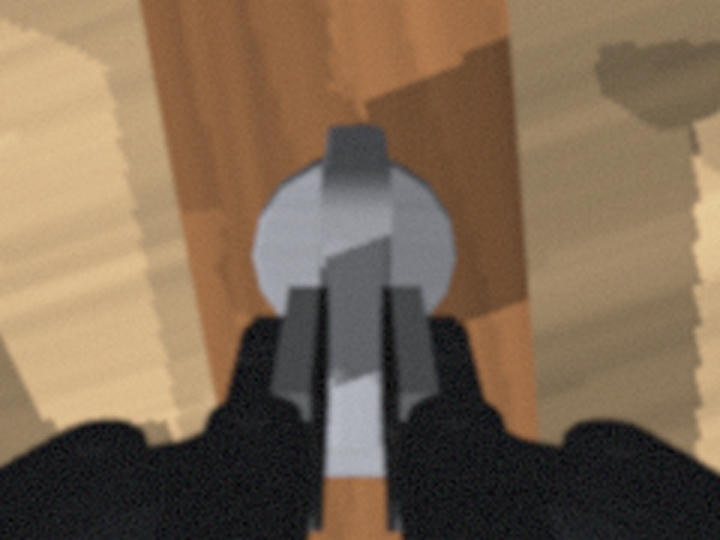

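Request:
servo_tool(
  slide=[
    [-15,0,0],
    [-40,0,0],
    [-45,0,0],
    [-50,0,0],
    [0,0,0],
  ],
  turn=[
    [0,0,0],
    [0,0,0],
    [0,0,0],
    [0,0,0],
    [0,0,0],
  ],
  fingers=[1,1,1,1,1],
)

```text
clock: 19.9
position: [0.4959, 0.2887, 0.2309]
orientation: [0.266, 1.547, -0.253]
wrist_force: [0.9, 0.4, -4.7]
grip_width: 0.0088
```

```bash
python3 - <<'E'
from h import *
st(); plan([.6280,.043,.215],4.9)
E
```

```text
t 19.90 pos [0.4959 0.2887 0.2309] w 0.0088 F [ 0.9  0.4 -4.7] T [ 0.15 -0.27  0.  ]
x [ 0.009  0.006 -1.   ] y [0.325 0.946 0.009] yaw_y deg 71.0 q [-0.69  0.29  0.1   1.7  -0.03  1.14  0.66]
slide [  15.6 -189.6  204.7] norm 279 turn [ 6.614e+01  4.000e-02 -6.700e-01]
```

Request:
servo_tool(
  slide=[
    [0,-25,27],
    [0,-34,36],
    [0,-34,36],
    [0,-34,36],
    [0,-34,36],
    [0,-28,33],
    [4,0,0],
    [4,0,0],
  ],
  turn=[
    [0,0,0],
    [0,0,0],
    [0,0,0],
    [0,0,0],
    [0,0,0],
    [4,0,0],
    [8.5,0,0],
    [8.5,0,0],
  ],
  fingers=[1,1,1,1,1,1,1,1],
)

```text
clock: 20.7
position: [0.624, 0.0393, 0.2143]
orientation: [0.552, 1.501, -0.555]
wrist_force: [-0.5, 1.4, -3.0]
grip_width: 0.0084
```

Request:
servo_tool(
  slide=[
    [4,0,0],
    [4,0,0],
    [0,0,0],
    [0,0,0],
    [0,0,0],
    [0,0,0],
    [0,0,0],
  ],
  turn=[
    [8.5,0,0],
    [8.5,0,0],
    [8.5,0,0],
    [8.5,0,0],
    [8.5,0,0],
    [2.5,0,0],
    [0,0,0],
  ],
  fingers=[1,1,1,1,1,1,1],
)

```text
clock: 21.4
position: [0.6235, 0.042, 0.2066]
orientation: [1.143, 1.251, -1.146]
wrist_force: [-0.4, -0.5, -4.8]
grip_width: 0.0083
```

```bash
python3 - <<'E'
from h import *
st(); plan([.6280,.043,.195],4.9)
E
```

```text
t 21.40 pos [0.6235 0.042  0.2066] w 0.0083 F [-0.4 -0.5 -4.8] T [ 0.01 -0.03  0.02]
x [-0.002 -0.001 -1.   ] y [ 0.996  0.088 -0.002] yaw_y deg 5.0 q [-0.47  0.43  0.46  1.61 -0.2   1.15  0.12]
slide [11.6  4.6 -0.6] norm 13 turn [0.14 0.04 0.13]
```

Request:
servo_tool(
  slide=[
    [5,4.4,0],
    [6,0,0],
    [5,0,0],
    [0,0,0],
  ],
  turn=[
    [0,0,0],
    [0,0,0],
    [0,0,0],
    [0,0,0],
  ],
  fingers=[1,1,1,1],
)

```text
clock: 21.8
position: [0.6278, 0.0423, 0.1909]
orientation: [1.143, 1.251, -1.145]
wrist_force: [-0.2, 0.2, -4.0]
grip_width: 0.0085
```

```bash
python3 - <<'E'
from h import *
st(); plan([.6280,.0425,.180],4.9)
E
```

```text
t 21.80 pos [0.6278 0.0423 0.1909] w 0.0085 F [-0.2  0.2 -4. ] T [-0.01  0.04 -0.03]
x [-0.002 -0.    -1.   ] y [ 0.996  0.088 -0.002] yaw_y deg 5.1 q [-0.47  0.45  0.45  1.62 -0.21  1.13  0.13]
slide [10.9  0.2 -0.2] norm 11 turn [0.17 0.01 0.12]
```

Request:
servo_tool(
  slide=[
    [3,0,0],
    [3,0,0],
    [3,0,0],
    [2.5,0,0],
    [0,0,0],
  ],
  turn=[
    [0,0,0],
    [0,0,0],
    [0,0,0],
    [0,0,0],
    [0,0,0],
  ],
  fingers=[1,1,1,1,1],
)

```text
clock: 22.3
position: [0.6283, 0.0425, 0.1803]
orientation: [1.144, 1.25, -1.144]
wrist_force: [0.2, -0.9, -4.3]
grip_width: 0.0086
```

```bash
python3 - <<'E'
from h import *
st()
E
```

```text
t 22.30 pos [0.6283 0.0425 0.1803] w 0.0086 F [ 0.2 -0.9 -4.3] T [-0.06 -0.01 -0.03]
x [-0.001 -0.    -1.   ] y [ 0.996  0.088 -0.001] yaw_y deg 5.1 q [-0.46  0.46  0.45  1.63 -0.22  1.1   0.13]
```

Request:
servo_tool(
  slide=[
    [0.5,-0.2,0],
    [0.3,0,0],
    [0.3,0,0],
    [0.3,0,0],
    [0.3,0,0],
    [0.3,0,0],
    [0.3,0,0],
  ],
  turn=[
    [4,0,0],
    [4,0,0],
    [4,0,0],
    [4,0,0],
    [4,0,0],
    [4,0,0],
    [4,0,0],
  ],
  fingers=[1,1,1,1,1,1,1],
)

```text
clock: 23.0
position: [0.6285, 0.0425, 0.1786]
orientation: [1.5, 0.991, -1.499]
wrist_force: [-0.4, 0.6, -3.7]
grip_width: 0.0087
```

```bash
python3 - <<'E'
from h import *
st()
E
```

```text
t 23.00 pos [0.6285 0.0425 0.1786] w 0.0087 F [-0.4  0.6 -3.7] T [ 0.    0.   -0.04]
x [ 0.  0. -1.] y [ 0.92  -0.392  0.   ] yaw_y deg -23.1 q [-0.54  0.48  0.57  1.64 -0.28  1.11 -0.3 ]
```

Request:
servo_tool(
  slide=[
    [0.3,0,0],
    [0.3,0,0],
  ],
  turn=[
    [4,0,0],
    [4,0,0],
  ],
  fingers=[1,1],
)

```text
clock: 23.2
position: [0.6285, 0.0425, 0.178]
orientation: [1.597, 0.902, -1.596]
wrist_force: [1.1, 0.5, -4.0]
grip_width: 0.0081
```

```bash
python3 - <<'E'
from h import *
st()
E
```

```text
t 23.20 pos [0.6285 0.0425 0.178 ] w 0.0081 F [ 1.1  0.5 -4. ] T [-0.   -0.03 -0.  ]
x [ 0.  0. -1.] y [ 0.856 -0.516  0.   ] yaw_y deg -31.1 q [-0.56  0.48  0.6   1.64 -0.3   1.11 -0.43]
```

Request:
servo_tool(
  slide=[
    [0.3,0,0],
    [0.3,0,0],
    [0.3,0,0],
  ],
  turn=[
    [4,0,0],
    [4,0,0],
    [4,0,0],
  ],
  fingers=[1,1,1],
)

```text
clock: 23.5
position: [0.6285, 0.0425, 0.1772]
orientation: [1.738, 0.754, -1.738]
wrist_force: [-0.2, 0.4, -4.4]
grip_width: 0.0087
```

```bash
python3 - <<'E'
from h import *
st()
E
```

```text
t 23.50 pos [0.6285 0.0425 0.1772] w 0.0087 F [-0.2  0.4 -4.4] T [ 0.01 -0.02  0.02]
x [ 0.  0. -1.] y [ 0.73  -0.683  0.   ] yaw_y deg -43.1 q [-0.6   0.49  0.65  1.64 -0.33  1.11 -0.61]
```

Request:
servo_tool(
  slide=[
    [0.4,0,0],
    [0.4,0,0],
    [0.4,0,0],
    [0.4,0,0],
  ],
  turn=[
    [5,0,0],
    [5,0,0],
    [5,0,0],
    [5,0,0],
  ],
  fingers=[1,1,1,1],
)

```text
clock: 23.9
position: [0.6286, 0.0426, 0.1756]
orientation: [1.961, 0.468, -1.96]
wrist_force: [0.1, 0.2, -3.2]
grip_width: 0.0082
```

```bash
python3 - <<'E'
from h import *
st()
E
```

```text
t 23.90 pos [0.6286 0.0426 0.1756] w 0.0082 F [ 0.1  0.2 -3.2] T [-0.04 -0.01 -0.  ]
x [ 0.001  0.    -1.   ] y [ 0.452 -0.892  0.   ] yaw_y deg -63.1 q [-0.65  0.52  0.74  1.65 -0.38  1.12 -0.91]
```

Request:
servo_tool(
  slide=[
    [0.4,0,0],
    [0.4,0,0],
    [0.4,0,0],
    [0.4,0,0],
    [0.3,0,0],
    [0.2,0,0],
  ],
  turn=[
    [5,0,0],
    [5,0,0],
    [5,0,0],
    [5,0,0],
    [5,0,0],
    [0,0,0],
  ],
  fingers=[1,1,1,1,1,1],
)

```text
clock: 24.5
position: [0.6293, 0.0426, 0.1741]
orientation: [2.206, 0.039, -2.201]
wrist_force: [1.7, 0.1, 0.0]
grip_width: 0.008
```

```bash
python3 - <<'E'
from h import *
st();w=cam("wrist","w15"); crop(w["img"],200,440,150,330,3,"w15c")
E
```

```text
t 24.50 pos [0.6293 0.0426 0.1741] w 0.0080 F [1.7 0.1 0. ] T [ 0.02 -0.22  0.05]
x [ 0.002  0.    -1.   ] y [ 0.035 -0.999  0.   ] yaw_y deg -88.0 q [-0.71  0.55  0.84  1.65 -0.45  1.14 -1.29]
```

View pics/w15c.png

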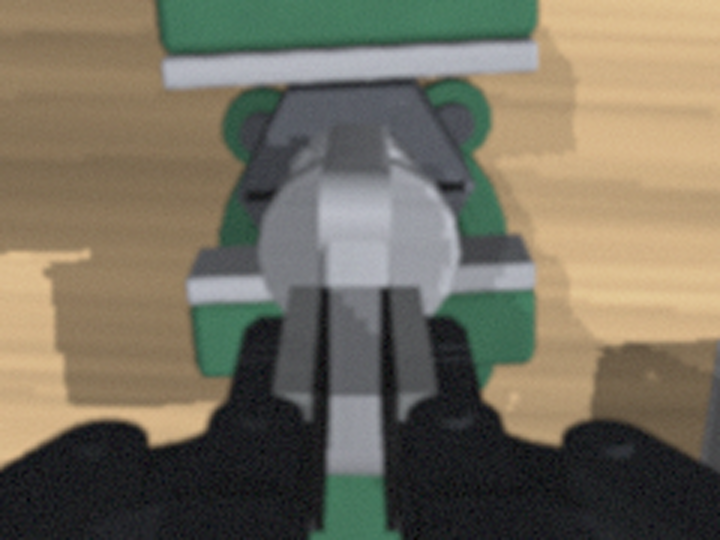

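Request:
servo_tool(
  slide=[
    [-0.4,0,0],
    [-0.5,0,0],
    [-0.5,0,0],
    [-0.5,0,0],
    [-0.5,0,0],
    [-0.5,0,0],
    [-0.5,0,0],
    [-0.5,0,0],
  ],
  turn=[
    [-8,0,0],
    [-8,0,0],
    [-8,0,0],
    [-8,0,0],
    [-8,0,0],
    [-8,0,0],
    [-8,0,0],
    [-8,0,0],
  ],
  fingers=[1,1,1,1,1,1,1,1],
)

```text
clock: 25.35
position: [0.6284, 0.0425, 0.1774]
orientation: [1.504, 0.987, -1.504]
wrist_force: [1.1, -0.5, -1.6]
grip_width: 0.0084
```

Request:
servo_tool(
  slide=[
    [-0.5,0,0],
    [-0.5,0,0],
    [-0.5,0,0],
    [-0.5,0,0],
    [0,0,0],
  ],
  turn=[
    [-8,0,0],
    [-8,0,0],
    [-8,0,0],
    [-5,0,0],
    [0,0,0],
  ],
  fingers=[1,1,1,1,1],
)

```text
clock: 25.85
position: [0.6282, 0.0423, 0.1793]
orientation: [1.142, 1.251, -1.141]
wrist_force: [-0.1, -0.2, -2.8]
grip_width: 0.0085
```

```bash
python3 - <<'E'
from h import *
st()
E
```

```text
t 25.85 pos [0.6282 0.0423 0.1793] w 0.0085 F [-0.1 -0.2 -2.8] T [0.07 0.07 0.01]
x [-0.  0. -1.] y [ 0.996  0.091 -0.   ] yaw_y deg 5.2 q [-0.46  0.46  0.44  1.63 -0.21  1.1   0.13]
```

Request:
servo_tool(
  slide=[
    [-2,0,0],
    [-6,0,0],
    [-25,0,0],
    [-30,0,0],
  ],
  turn=[
    [0,0,0],
    [0,0,0],
    [0,0,0],
    [0,0,0],
  ],
  fingers=[1,1,1,1],
)

```text
clock: 26.25
position: [0.6275, 0.0425, 0.2419]
orientation: [1.143, 1.251, -1.147]
wrist_force: [0.6, 0.6, -5.1]
grip_width: 0.0086
```

```bash
python3 - <<'E'
from h import *
st(); plan([.44,-.25,.24],4.9)
E
```

```text
t 26.25 pos [0.6275 0.0425 0.2419] w 0.0086 F [ 0.6  0.6 -5.1] T [ 0.05 -0.09  0.04]
x [-0.003 -0.001 -1.   ] y [ 0.996  0.087 -0.003] yaw_y deg 5.0 q [-0.47  0.41  0.46  1.55 -0.19  1.23  0.11]
slide [   2.7 -212.3  275. ] norm 347 turn [0.11 0.03 0.16]
```

Request:
servo_tool(
  slide=[
    [0,-20,26],
    [0,-30,39],
    [0,-30,39],
    [0,-30,39],
    [0,-30,39],
    [0,-30,39],
    [0,-28,36],
    [0,-14,18],
  ],
  turn=[
    [0,0,0],
    [0,0,0],
    [0,0,0],
    [0,0,0],
    [0,0,0],
    [0,0,0],
    [0,0,0],
    [0,0,0],
  ],
  fingers=[1,1,1,1,1,1,1,1],
)

```text
clock: 27.05
position: [0.4384, -0.2544, 0.2431]
orientation: [1.148, 1.246, -1.149]
wrist_force: [-0.4, 0.1, -4.1]
grip_width: 0.0084
```

Request:
servo_tool(
  slide=[
    [40,0,0],
    [45,0,0],
    [40,0,0],
    [20,0,0],
    [8,0,0],
    [0,0,0],
  ],
  turn=[
    [0,0,0],
    [0,0,0],
    [0,0,0],
    [0,0,0],
    [0,0,0],
    [0,0,0],
  ],
  fingers=[1,1,1,1,1,1],
)

```text
clock: 27.65
position: [0.4413, -0.2502, 0.089]
orientation: [1.144, 1.25, -1.145]
wrist_force: [0.0, 0.2, -2.8]
grip_width: 0.0087
```

```bash
python3 - <<'E'
from h import *
st(); plan([.44,-.25,.075],4.9);w=cam("wrist","w16")
E
```

```text
t 27.65 pos [ 0.4413 -0.2502  0.089 ] w 0.0087 F [ 0.   0.2 -2.8] T [-0.02  0.02 -0.02]
x [-0.001  0.    -1.   ] y [ 0.996  0.088 -0.001] yaw_y deg 5.0 q [-0.03  0.38  0.56  2.02 -0.27  0.81  0.78]
slide [14.  -1.3 -0.3] norm 14 turn [ 0.12 -0.01  0.06]
```

View pics/w16.png

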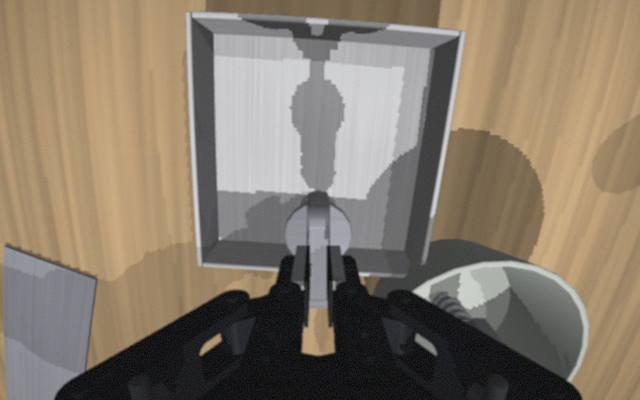

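Request:
servo_tool(
  slide=[
    [6,0,-6],
    [3,0,0],
    [2,0,0],
    [1,0,0],
    [0,0,0],
  ],
  turn=[
    [0,0,0],
    [0,0,0],
    [0,0,0],
    [0,0,0],
    [0,0,0],
  ],
  fingers=[1,1,1,1,1],
)

```text
clock: 28.2
position: [0.441, -0.2443, 0.0773]
orientation: [1.144, 1.249, -1.144]
wrist_force: [-0.8, -1.2, -4.1]
grip_width: 0.0086
```

Request:
servo_tool(
  slide=[
    [1.5,0,0],
    [1,0,0],
    [0,0,0],
  ],
  turn=[
    [0,0,0],
    [0,0,0],
    [0,0,0],
  ],
  fingers=[1,1,1],
)

```text
clock: 28.5
position: [0.4408, -0.2442, 0.0745]
orientation: [1.144, 1.25, -1.144]
wrist_force: [-0.2, -0.7, -4.7]
grip_width: 0.008
```

Request:
servo_tool(
  slide=[
    [1,0,0],
    [0,0,0],
  ],
  turn=[
    [0,0,0],
    [0,0,0],
  ],
  fingers=[1,1],
)

```text
clock: 28.7
position: [0.4409, -0.2442, 0.0736]
orientation: [1.144, 1.25, -1.144]
wrist_force: [0.3, 0.2, -3.6]
grip_width: 0.0083
```

Request:
servo_tool(
  slide=[
    [1,0,0],
    [0,0,0],
  ],
  turn=[
    [0,0,0],
    [0,0,0],
  ],
  fingers=[1,1],
)

```text
clock: 28.9
position: [0.4418, -0.2446, 0.0734]
orientation: [1.144, 1.248, -1.143]
wrist_force: [-0.7, 1.4, 3.1]
grip_width: 0.0081
```

Request:
servo_tool(
  slide=[
    [0,0,0],
    [0,0,0],
    [0,0,0],
    [-20,0,0],
    [-45,0,0],
    [-45,0,0],
    [-20,0,0],
  ],
  turn=[
    [0,0,0],
    [0,0,0],
    [0,0,0],
    [0,0,0],
    [0,0,0],
    [0,0,0],
    [0,0,0],
  ],
  fingers=[0.3,0.2,0.2,0.2,0.2,-1,-1],
)

```text
clock: 29.6
position: [0.4421, -0.2454, 0.2063]
orientation: [1.145, 1.245, -1.142]
wrist_force: [0.8, 0.2, -0.6]
grip_width: 0.0622
```

```bash
python3 - <<'E'
from h import *
w=cam("wrist","w17"); st(); plan([.398,.308,.19],-78)
E
```

```text
t 29.65 pos [ 0.4431 -0.2457  0.208 ] w 0.0695 F [ 1.4 -1.   2.4] T [-0.07 -0.1   0.  ]
x [ 0.007 -0.002 -1.   ] y [0.996 0.087 0.007] yaw_y deg 5.0 q [-0.12  0.21  0.63  1.91 -0.14  1.06  0.65]
slide [  16.7    3.4 -555.6] norm 556 turn [83.02 -0.17 -0.42]
```

View pics/w17.png

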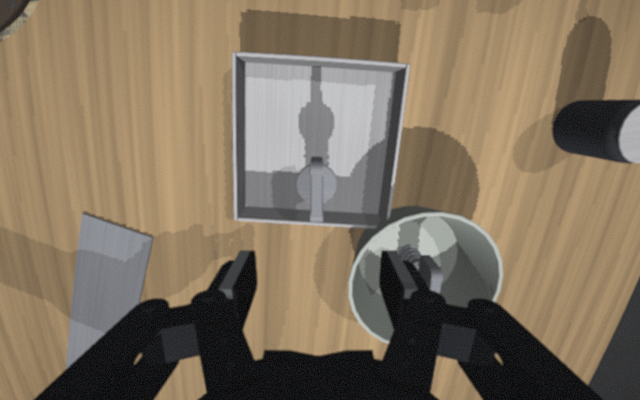

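Request:
servo_tool(
  slide=[
    [0,0,-40],
    [0,0,-49],
    [0,0,-49],
    [0,0,-49],
    [0,0,-49],
    [0,0,-49],
    [0,0,-49],
    [0,0,-49],
  ],
  turn=[
    [0,0,0],
    [0,0,0],
    [0,0,0],
    [0,0,0],
    [0,0,0],
    [0,0,0],
    [0,0,0],
    [0,0,0],
  ],
  fingers=[-1,-1,-1,-1,-1,-1,-1,-1],
)

```text
clock: 30.45
position: [0.4065, 0.1392, 0.2027]
orientation: [1.145, 1.25, -1.143]
wrist_force: [1.2, 0.1, 0.5]
grip_width: 0.0853
```

Request:
servo_tool(
  slide=[
    [0,0,-49],
    [0,0,-49],
    [0,0,-49],
    [0,0,-30],
    [5,0,0],
    [5,0,0],
    [5,0,0],
    [5,0,0],
  ],
  turn=[
    [0,0,0],
    [0,0,0],
    [0,0,0],
    [4,0,0],
    [8.5,0,0],
    [8.5,0,0],
    [8.5,0,0],
    [8.5,0,0],
  ],
  fingers=[-1,-1,-1,-1,-1,-1,-1,-1],
)

```text
clock: 31.25
position: [0.3914, 0.3135, 0.182]
orientation: [1.622, 0.876, -1.623]
wrist_force: [0.2, -0.2, -1.4]
grip_width: 0.0852
```

Request:
servo_tool(
  slide=[
    [0,0,0],
    [0,0,0],
    [0,0,0],
    [0,0,0],
    [0,0,0],
    [0,0,0],
    [0,0,0],
  ],
  turn=[
    [8.5,0,0],
    [8.5,0,0],
    [8.5,0,0],
    [8.5,0,0],
    [8.5,0,0],
    [2.5,0,0],
    [0,0,0],
  ],
  fingers=[-1,-1,-1,-1,-1,-1,-1],
)

```text
clock: 31.95
position: [0.3914, 0.3135, 0.1823]
orientation: [2.11, 0.222, -2.111]
wrist_force: [-1.1, -0.9, -0.3]
grip_width: 0.0854
```

```bash
python3 - <<'E'
from h import *
w=cam("wrist","w18"); s,M=st(); plan([0.398,0.308,0.073],-78)
print([(proj(w,[.398,.308,z])-[200,80])*3 for z in (.067,.107)])
crop(w["img"],200,440,80,300,3,"w18c")
E
```

```text
t 32.00 pos [0.3914 0.3135 0.1824] w 0.0856 F [-0.6 -0.1  0.1] T [ 0.   -0.01  0.02]
x [-0. -0. -1.] y [ 0.21  -0.978  0.   ] yaw_y deg -77.9 q [-1.06  0.22  0.34  1.93 -0.08  1.01 -2.04]
slide [109.4   6.7  -5.3] norm 110 turn [ 0.14  0.02 -0.01]
[array([374.56612928, 314.03441883]), array([377.61000799, 347.43392544])]
```

View pics/w18c.png

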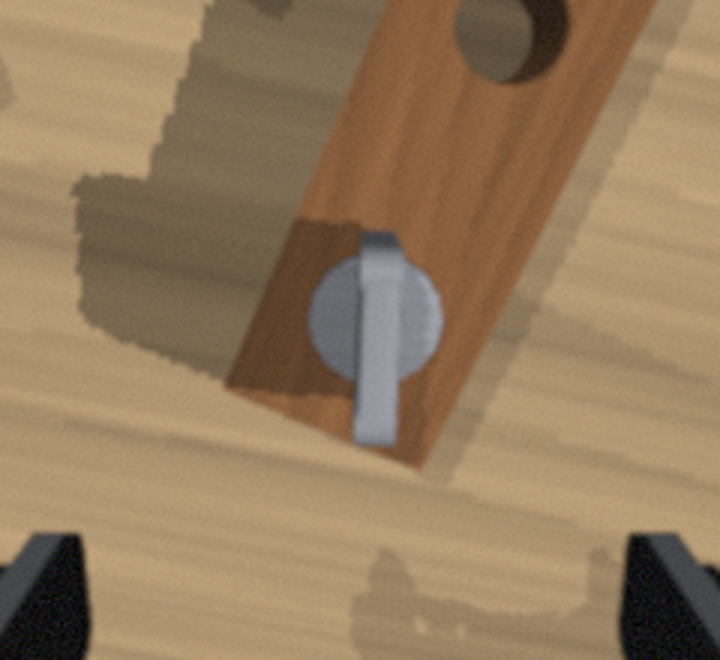

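```bash
python3 - <<'E'
from h import *
w=load("w18"); s,M=st()
print(*spade_off(w,s,[(381,250),(375,443)],.107,200,80,3),*spade_off(w,s,[(376,317)],.067,200,80,3))
w=load("w11"); s["position"]=np.array([.4935,.2807,.1701]);s["orientation"]=R.from_matrix(np.stack([[0,0,-1],[.327,.945,0],[.945,-.327,0]],1)).as_rotvec()
print(*spade_off(w,s,[(377,270),(373,470)],.107,200,80,3),*spade_off(w,s,[(372,338)],.067,200,80,3))
E
```

```text
t 32.00 pos [0.3914 0.3135 0.1824] w 0.0856 F [-0.6 -0.1  0.1] T [ 0.   -0.01  0.02]
x [-0. -0. -1.] y [ 0.21  -0.978  0.   ] yaw_y deg -77.9 q [-1.06  0.22  0.34  1.93 -0.08  1.01 -2.04]
[ 75.37   7.29 -33.33] [75.39  5.83 23.32] [115.38   6.89  -4.7 ]
[ 63.1    5.63 -30.26] [63.1   5.06 26.34] [103.1    5.28  -1.24]
```

Request:
servo_tool(
  slide=[
    [35,6.5,-6],
    [40,0,0],
    [33,0,0],
    [0,0,0],
    [0,0,0],
  ],
  turn=[
    [0.8,0,0],
    [0,0,0],
    [0,0,0],
    [0,0,0],
    [0,0,0],
  ],
  fingers=[-1,-1,0,0.3,0.4],
  squeeze=40,
)

```text
clock: 32.5
position: [0.3989, 0.3083, 0.075]
orientation: [2.117, 0.208, -2.118]
wrist_force: [1.4, 0.3, 1.1]
grip_width: 0.0436
```

```bash
python3 - <<'E'
from h import *
w=cam("wrist","w19"); s,M=st(); crop(w["img"],200,440,150,330,3,"w19c")
E
```

```text
t 32.55 pos [0.3996 0.3089 0.0759] w 0.0360 F [ 0.6 -0.2 -0.2] T [ 0.03 -0.04 -0.01]
x [ 0.001  0.001 -1.   ] y [ 0.196 -0.981 -0.001] yaw_y deg -78.7 q [-1.01  0.37  0.31  2.03 -0.16  0.77 -1.97]
```

View pics/w19c.png

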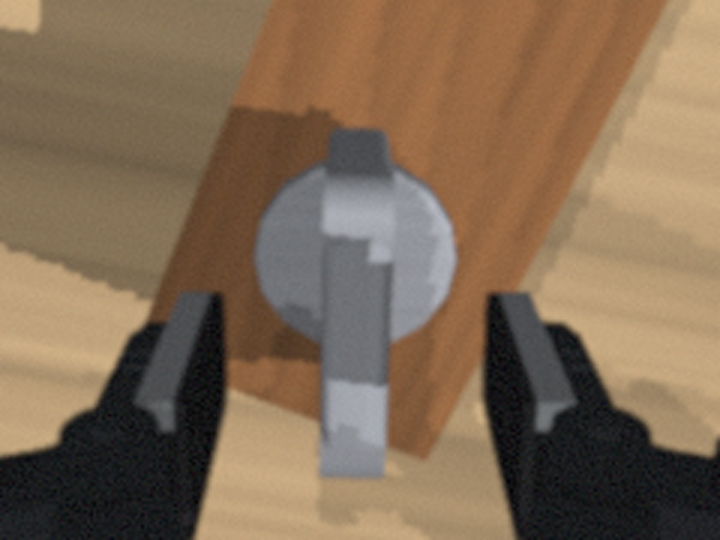

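Request:
servo_tool(
  slide=[
    [0,0,0],
    [0,0,0],
    [0,0,0],
    [0,0,0],
    [0,0,0],
  ],
  turn=[
    [0,0,0],
    [0,0,0],
    [0,0,0],
    [0,0,0],
    [0,0,0],
  ],
  fingers=[0.6,0.7,0.8,0.9,1],
)

```text
clock: 33.05
position: [0.3992, 0.3088, 0.0753]
orientation: [2.119, 0.21, -2.118]
wrist_force: [0.1, -0.9, 6.4]
grip_width: 0.0006
```

```bash
python3 - <<'E'
from h import *
w=cam("wrist","w20"); s,M=st(); crop(w["img"],200,440,150,330,3,"w20c")
E
```

```text
t 33.10 pos [0.3992 0.3087 0.0753] w 0.0000 F [-0.8 -0.5  7. ] T [-0.19  0.13 -0.  ]
x [ 0.001  0.001 -1.   ] y [ 0.195 -0.981 -0.001] yaw_y deg -78.7 q [-1.01  0.37  0.31  2.03 -0.16  0.76 -1.97]
```

View pics/w20c.png

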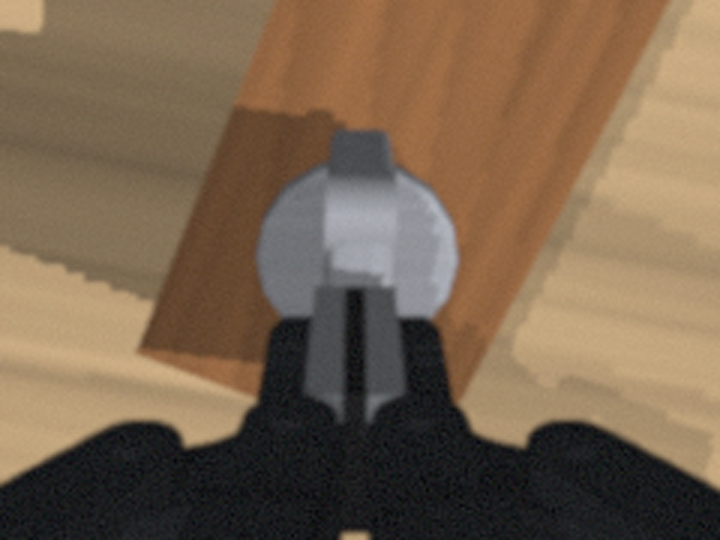

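Request:
servo_tool(
  slide=[
    [0,0,0],
    [0,0,0],
    [0,0,0],
    [0,0,0],
  ],
  turn=[
    [0,0,0],
    [0,0,0],
    [0,0,0],
    [0,0,0],
  ],
  fingers=[0.4,0.4,0.4,0.4],
  squeeze=30,
)

```text
clock: 33.5
position: [0.3998, 0.3109, 0.0759]
orientation: [2.122, 0.214, -2.116]
wrist_force: [0.4, 3.9, 7.5]
grip_width: 0.0259
```

```bash
python3 - <<'E'
from h import *
w=cam("wrist","w21"); s,M=st(); crop(w["img"],200,440,150,330,3,"w21c")
E
```

```text
t 33.55 pos [0.3997 0.3108 0.0759] w 0.0254 F [-0.7  3.5  7.2] T [ 0.79  0.04 -0.01]
x [ 0.002  0.004 -1.   ] y [ 0.196 -0.981 -0.003] yaw_y deg -78.7 q [-1.01  0.37  0.31  2.03 -0.16  0.76 -1.97]
```

View pics/w21c.png

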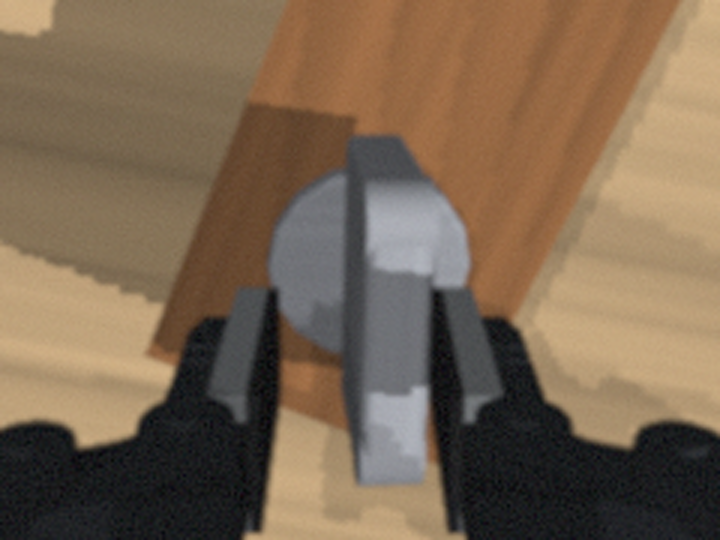

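Request:
servo_tool(
  slide=[
    [0,0,0],
    [0,0,0],
    [0,0,0],
    [0,0,0],
  ],
  turn=[
    [0,0,0],
    [0,0,0],
    [0,0,0],
    [0,0,0],
  ],
  fingers=[0.2,0,-0.2,-0.2],
  squeeze=30,
)

```text
clock: 33.95
position: [0.3986, 0.3081, 0.0744]
orientation: [2.117, 0.208, -2.119]
wrist_force: [-0.1, -0.6, -1.0]
grip_width: 0.0512
```

```bash
python3 - <<'E'
from h import *
w=cam("wrist","w22"); s,M=st(); crop(w["img"],200,440,150,330,3,"w22c")
E
```

```text
t 34.00 pos [0.3987 0.3082 0.0745] w 0.0512 F [ 0.2 -1.  -0.6] T [-0.02  0.03 -0.01]
x [-0. -0. -1.] y [ 0.195 -0.981  0.   ] yaw_y deg -78.8 q [-1.01  0.37  0.31  2.03 -0.16  0.76 -1.97]
```

View pics/w22c.png

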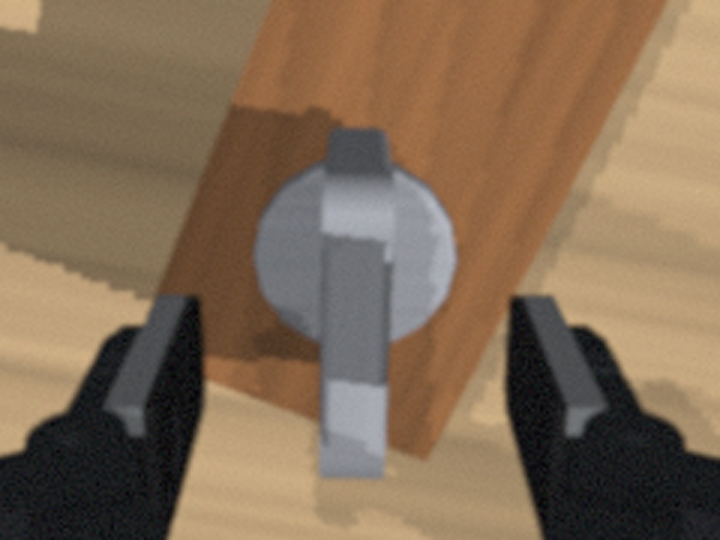

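Request:
servo_tool(
  slide=[
    [0,0,0],
    [0,0,0],
    [0,0,0],
    [0,0,0],
    [0,0,0],
    [0,0,0],
    [0,0,0],
    [0,0,0],
  ],
  turn=[
    [0,0,0],
    [0,0,0],
    [0,0,0],
    [0,0,0],
    [0,0,0],
    [0,0,0],
    [0,0,0],
    [0,0,0],
  ],
  fingers=[0.2,0.4,0.5,0.6,0.65,0.68,0.7,0.72],
  squeeze=30,
)

```text
clock: 34.8
position: [0.3989, 0.3082, 0.0747]
orientation: [2.118, 0.208, -2.118]
wrist_force: [0.2, -0.4, 0.3]
grip_width: 0.0115
```

Request:
servo_tool(
  slide=[
    [0,0,0],
    [0,0,0],
    [0,0,0],
  ],
  turn=[
    [0,0,0],
    [0,0,0],
    [0,0,0],
  ],
  fingers=[0.75,0.77,0.8],
)

```text
clock: 35.1
position: [0.3989, 0.3083, 0.0748]
orientation: [2.118, 0.208, -2.118]
wrist_force: [0.2, -2.6, 2.2]
grip_width: 0.009
```

Request:
servo_tool(
  slide=[
    [0,0,0],
    [0,0,0],
    [0,0,0],
  ],
  turn=[
    [0,0,0],
    [0,0,0],
    [0,0,0],
  ],
  fingers=[0.82,0.85,0.9],
  squeeze=40,
)

```text
clock: 35.4
position: [0.3989, 0.3083, 0.0748]
orientation: [2.118, 0.208, -2.118]
wrist_force: [-0.2, -2.6, 3.0]
grip_width: 0.0085
```

```bash
python3 - <<'E'
from h import *
w=cam("wrist","w23"); s,M=st(); crop(w["img"],200,440,150,330,3,"w23c")
E
```

```text
t 35.45 pos [0.3989 0.3083 0.0747] w 0.0080 F [ 0.5 -3.3  4.7] T [-0.74  0.02 -0.05]
x [ 0. -0. -1.] y [ 0.195 -0.981  0.   ] yaw_y deg -78.8 q [-1.01  0.37  0.31  2.03 -0.16  0.76 -1.97]
```

View pics/w23c.png

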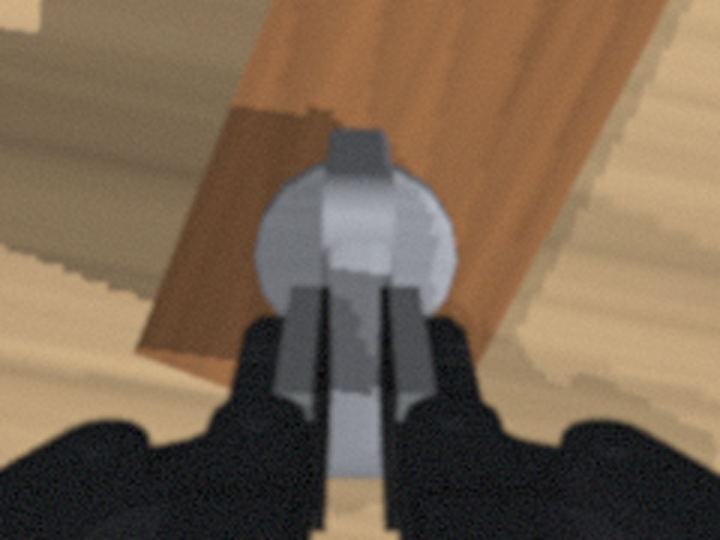

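Request:
servo_tool(
  slide=[
    [-10,0,0],
    [-30,0,0],
    [-45,0,0],
    [-45,0,0],
    [-20,0,0],
    [0,0,0],
  ],
  turn=[
    [0,0,0],
    [0,0,0],
    [0,0,0],
    [0,0,0],
    [0,0,0],
    [0,0,0],
  ],
  fingers=[0.9,0.9,0.9,0.9,0.9,0.9],
)

```text
clock: 36.05
position: [0.4003, 0.3103, 0.2288]
orientation: [2.126, 0.215, -2.115]
wrist_force: [-0.0, 0.3, 0.2]
grip_width: 0.0044
```

```bash
python3 - <<'E'
from h import *
st(); plan([.6283,.0425,.215],4.9)
E
```

```text
t 36.05 pos [0.4003 0.3103 0.2288] w 0.0044 F [-0.   0.3  0.2] T [-0.04 -0.04  0.03]
x [ 0.005  0.006 -1.   ] y [ 0.196 -0.981 -0.005] yaw_y deg -78.7 q [-1.06  0.17  0.36  1.86 -0.07  1.11 -2.05]
slide [  13.2  307.4 -171.1] norm 352 turn [-8.361e+01 -4.700e-01 -1.000e-02]
```

```bash
python3 - <<'E'
from h import *
w=cam("wrist","w24")
E
```

```text
(no output)
```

View pics/w24.png

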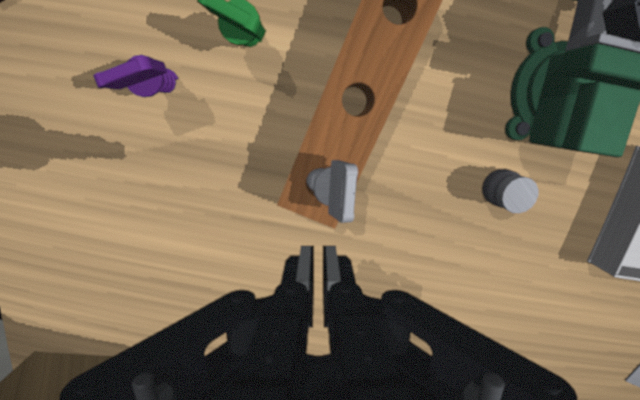

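Request:
servo_tool(
  slide=[
    [0,0,0],
  ],
  turn=[
    [0,0,0],
  ],
  fingers=[0.0],
)

```text
clock: 36.2
position: [0.3982, 0.3085, 0.2242]
orientation: [2.117, 0.209, -2.119]
wrist_force: [0.4, -0.2, -0.3]
grip_width: 0.018
```

```bash
python3 - <<'E'
from h import *
w=cam("wrist","w25");crop(w["img"],240,440,120,260,3.5,"w25c")
w=cam("scene","s25");crop(w["img"],330,490,170,320,4,"s25c"); st()
E
```

```text
t 36.30 pos [0.3981 0.3081 0.2235] w 0.0326 F [-0.1  0.6 -0.8] T [-0.01  0.   -0.04]
x [-0.001 -0.001 -1.   ] y [ 0.195 -0.981  0.001] yaw_y deg -78.7 q [-1.06  0.18  0.36  1.87 -0.07  1.1  -2.05]
```

View pics/w25c.png

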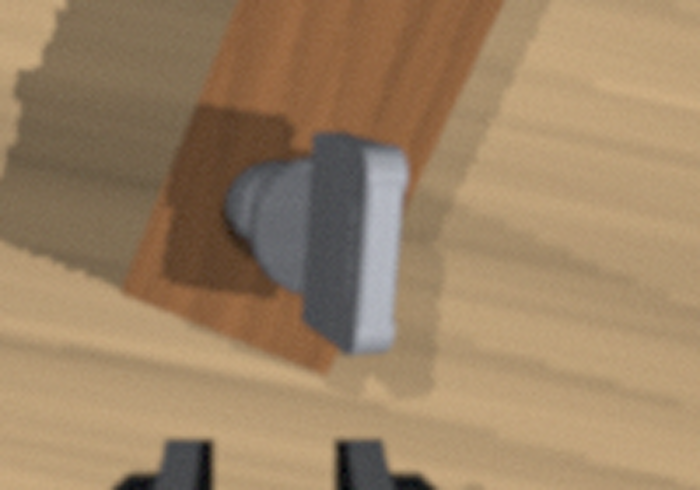

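View pics/s25c.png

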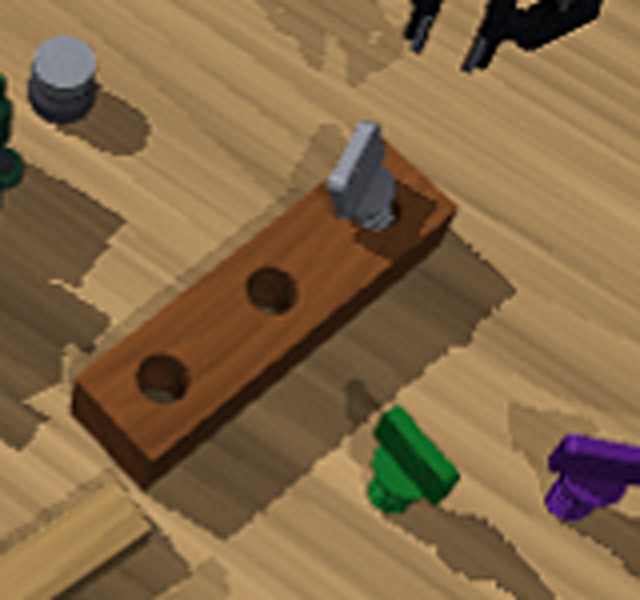

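```bash
python3 - <<'E'
from h import *
w=load("w25");c=load("s25");s,M=st()
W=lambda a,b:((a+.5)/3.5+239.5,(b+.5)/3.5+119.5); S=lambda a,b:((a+.5)/4+329.5,(b+.5)/4+169.5)
for n,a,b in (("top",(382,250),(355,155)),("end_far",(388,155),(340,187)),("end_near",(375,345),(372,127))):
    P,e=tri(w,W(*a),c,S(*b)); print(n,P.round(4),e.round(4),(M.T@(P-s["position"])*1000).round(1))
E
```

```text
t 36.30 pos [0.3981 0.3081 0.2235] w 0.0326 F [-0.1  0.6 -0.8] T [-0.01  0.   -0.04]
x [-0.001 -0.001 -1.   ] y [ 0.195 -0.981  0.001] yaw_y deg -78.7 q [-1.06  0.18  0.36  1.87 -0.07  1.1  -2.05]
top [0.4045 0.2816 0.1149] 0.004 [108.6  27.1  -1.3]
end_far [0.4299 0.286  0.1121] 0.0049 [111.5  27.8 -27.1]
end_near [0.3762 0.2776 0.1114] 0.0056 [112.2  25.5  27.2]
```

Request:
servo_tool(
  slide=[
    [0,0,0],
    [0,0,0],
    [40,0,0],
    [45,0,0],
    [40,0,0],
    [15,0,0],
    [0,0,0],
  ],
  turn=[
    [0,0,0],
    [0,0,0],
    [0,0,0],
    [0,0,0],
    [0,0,0],
    [0,0,0],
    [0,0,0],
  ],
  fingers=[-1,-1,-1,-1,-1,-1,-1],
  squeeze=25,
)

```text
clock: 37.0
position: [0.3973, 0.307, 0.0821]
orientation: [2.112, 0.204, -2.121]
wrist_force: [-0.2, -0.2, -0.2]
grip_width: 0.0853
```

Request:
servo_tool(
  slide=[
    [0,0,0],
    [0,0,0],
    [0,0,0],
    [0,0,0],
    [0,0,0],
    [0,0,0],
    [0,0,0],
    [0,0,0],
  ],
  turn=[
    [0,0,0],
    [0,0,0],
    [0,0,0],
    [0,0,0],
    [0,0,0],
    [0,0,0],
    [0,0,0],
    [0,0,0],
  ],
  fingers=[-0.7,-0.5,-0.3,-0.1,0.1,0.3,0.4,0.4],
)

```text
clock: 37.8
position: [0.3988, 0.3085, 0.0847]
orientation: [2.118, 0.209, -2.118]
wrist_force: [-0.5, -0.7, 0.1]
grip_width: 0.0258
```

```bash
python3 - <<'E'
from h import *
st();w=cam("wrist","w26");crop(w["img"],200,440,150,330,3,"w26c")
E
```

```text
t 37.80 pos [0.3988 0.3085 0.0847] w 0.0258 F [-0.5 -0.7  0.1] T [-0.01 -0.   -0.01]
x [-0.  0. -1.] y [ 0.195 -0.981 -0.   ] yaw_y deg -78.7 q [-1.02  0.35  0.33  2.02 -0.16  0.79 -1.97]
```

View pics/w26c.png

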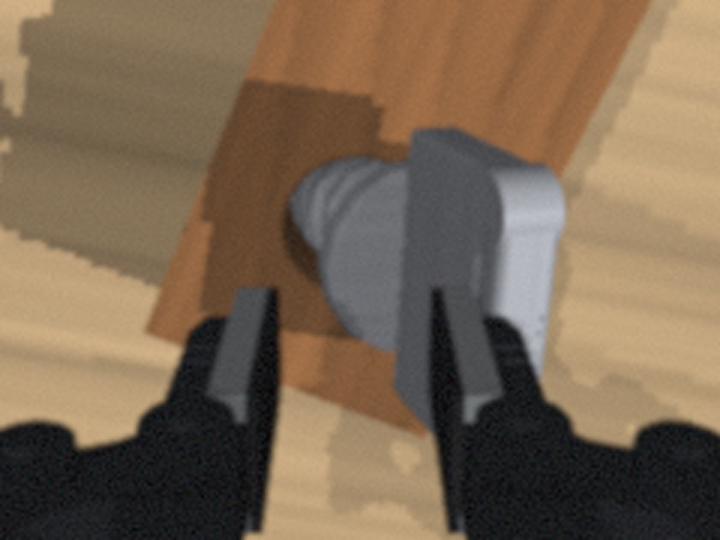

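Request:
servo_tool(
  slide=[
    [-5,0,0],
    [-5,0,0],
  ],
  turn=[
    [0,0,0],
    [0,0,0],
  ],
  fingers=[0.4,0.4],
)

```text
clock: 38.05
position: [0.3988, 0.3084, 0.095]
orientation: [2.118, 0.208, -2.118]
wrist_force: [0.4, 0.9, 0.7]
grip_width: 0.0258
```

Request:
servo_tool(
  slide=[
    [-15,0,0],
    [-20,0,0],
    [-10,0,0],
    [0,0,0],
  ],
  turn=[
    [0,0,0],
    [0,0,0],
    [0,0,0],
    [0,0,0],
  ],
  fingers=[0.4,0.4,0.4,0.4],
)

```text
clock: 38.45
position: [0.3996, 0.3092, 0.1412]
orientation: [2.122, 0.211, -2.117]
wrist_force: [0.6, -0.7, 0.3]
grip_width: 0.0259
```

```bash
python3 - <<'E'
from h import *
st();w=cam("wrist","w27");crop(w["img"],200,440,130,330,3,"w27c");w=cam("scene","s27");crop(w["img"],370,490,150,270,5,"s27c")
E
```

```text
t 38.45 pos [0.3996 0.3092 0.1412] w 0.0259 F [ 0.6 -0.7  0.3] T [-0.02 -0.01 -0.04]
x [ 0.002  0.002 -1.   ] y [ 0.195 -0.981 -0.002] yaw_y deg -78.7 q [-1.04  0.27  0.35  1.97 -0.12  0.91 -2.01]
```

View pics/w27c.png

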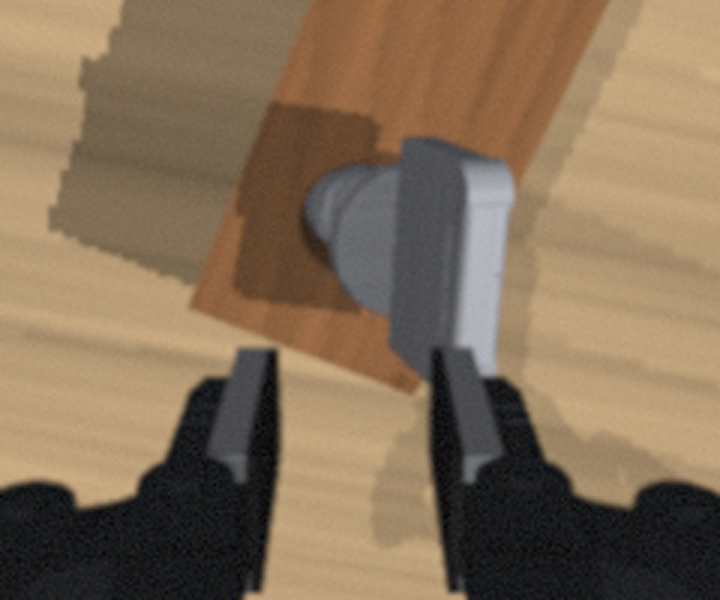

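View pics/s27c.png

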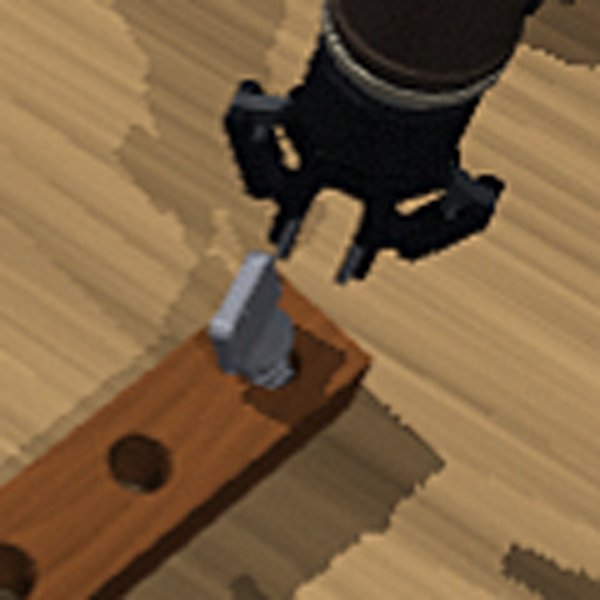

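```bash
python3 - <<'E'
from h import *
w=load("w27");s,M=st()
def edge(a,b,L):
    out=[]
    from scipy.optimize import brentq
    def pts(h): return spade_off(w,s,[a,b],h,200,130,3)
    g=lambda h: np.linalg.norm(pts(h)[0]-pts(h)[1])-L
    h=brentq(g,0.03,.2); p=pts(h); return h,p
for L in (57,60):
  h1,p1=edge((465,160),(453,376),L); h2,p2=edge((404,140),(390,342),L)
  print(L,h1,p1,h2,p2); t=(p1[0]+p1[1])/2;b=(p2[0]+p2[1])/2; d=t-b; print(np.linalg.norm(d),np.degrees(np.arctan2(d[1],-d[0])))
# collar ellipse centre etc
E
```

```text
t 38.55 pos [0.3986 0.3085 0.1395] w 0.0255 F [ 0.1  0.1 -0.3] T [-0.03  0.02  0.02]
x [ 0.  0. -1.] y [ 0.195 -0.981 -0.   ] yaw_y deg -78.7 q [-1.04  0.28  0.35  1.97 -0.12  0.91 -2.01]
57 0.10181459437899112 [array([ 37.67,  25.77, -26.2 ]), array([37.67, 24.64, 30.79])] 0.08279243581730586 [array([ 56.7 ,  12.11, -27.06]), array([56.7 ,  9.05, 29.86])]
24.01733852865467 37.54312012364961
60 0.09055998384124904 [array([ 48.93,  27.13, -23.57]), array([48.93, 25.94, 36.42])] 0.07053860044905977 [array([ 68.95,  12.75, -24.48]), array([68.95,  9.52, 35.43])]
25.275737377967832 37.56859202882749
```

```bash
python3 - <<'E'
from h import *
w=load("w27");s,M=st(); s["position"]=np.array([.3993,.3089,.1405])
for ht in (.108,.112,.116,.120):
    p=spade_off(w,s,[(465,160),(453,376)],ht,200,130,3); t=(p[0]+p[1])/2
    best=None
    for h in np.arange(.05,.11,.0005):
        q=spade_off(w,s,[(404,140),(390,342)],h,200,130,3); b=(q[0]+q[1])/2; e=abs(np.linalg.norm((t-b)[:2])-40)
        if best is None or e<best[0]: best=(e,h,b,q)
    d=t-best[2]; print(ht,t.round(1),best[1],best[2].round(1),"len z",(p[1]-p[0])[2],(best[3][1]-best[3][0])[2],"th",np.degrees(np.arctan2(d[1],-d[0])))
c=load("s27")
W=lambda a,b:((a+.5)/3+199.5,(b+.5)/3+129.5); S=lambda a,b:((a+.5)/5+369.5,(b+.5)/5+149.5)
for n,a,b in (("far top",(505,185),(215,328)),("near top",(487,370),(262,256))):
    P,e=tri(w,W(*a),c,S(*b)); print(n,P.round(4),e.round(4),(M.T@(P-s["position"])*1000).round(1))
E
```

```text
t 38.55 pos [0.3986 0.3085 0.1395] w 0.0255 F [ 0.1  0.1 -0.3] T [-0.03  0.02  0.02]
x [ 0.  0. -1.] y [ 0.195 -0.981 -0.   ] yaw_y deg -78.7 q [-1.04  0.28  0.35  1.97 -0.12  0.91 -2.01]
0.108 [32.5 24.7  0.8] 0.07050000000000002 [70.  11.4  6.2] len z 55.33 59.93 th 19.570564364234052
0.112 [28.5 24.3 -0.7] 0.07400000000000002 [66.5 11.2  5.1] len z 54.269999999999996 59.06 th 18.91751364079084
0.116 [24.5 23.8 -2.2] 0.07800000000000003 [62.5 11.1  3.7] len z 53.2 58.09 th 18.525356289527956
0.12 [20.5 23.3 -3.6] 0.08200000000000003 [58.5 10.9  2.4] len z 52.14 57.11 th 18.131391863458227
far top [0.4266 0.28   0.1065] 0.003 [ 34.   33.7 -21.1]
near top [0.3967 0.2821 0.1444] 0.003 [-3.9 25.8  7.8]
```

Request:
servo_tool(
  slide=[
    [0,34,0],
    [10,0,0],
    [0,0,0],
    [0,0,0],
    [0,0,0],
  ],
  turn=[
    [2,0,0],
    [0,0,-6.5],
    [0,0,-6.5],
    [0,0,-6],
    [0,0,0],
  ],
  fingers=[-0.3,-0.3,-0.3,-0.3,-0.3],
  squeeze=30,
)

```text
clock: 39.05
position: [0.406, 0.2711, 0.1282]
orientation: [-2.072, -0.514, 2.13]
wrist_force: [-0.2, -0.1, -0.3]
grip_width: 0.0554
```

```bash
python3 - <<'E'
from h import *
w=cam("wrist","w28");st();crop(w["img"],200,440,130,330,3,"w28c")
E
```

```text
t 39.10 pos [0.4057 0.2725 0.1285] w 0.0555 F [ 0.3 -0.2  0.7] T [-0.32 -0.07 -0.05]
x [-0.053  0.319 -0.946] y [ 0.146 -0.935 -0.324] yaw_y deg -81.1 q [-0.7   0.23  0.29  2.12 -0.55  0.79 -1.44]
```

View pics/w28c.png

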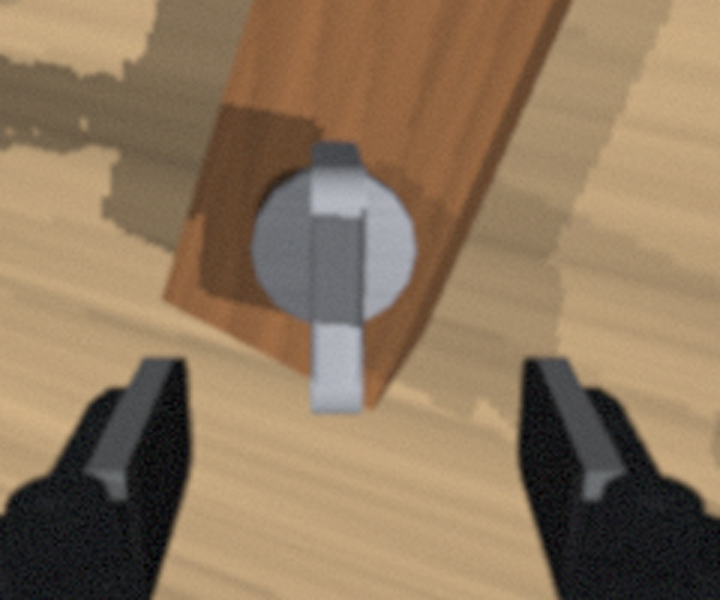

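```bash
python3 - <<'E'
from h import *
w=load("w28");s,M=st()
def tp(a,x):
    p,d=ray(w,(a[0]+.5)/3+199.5,(a[1]+.5)/3+129.5); p=M.T@(p-s["position"])*1000;d=M.T@d; return (p+d*(x-p[0])/d[0]).round(2)
for d in (44,48,52):
    print(d,tp((337,410),-32.5+d),tp((338,165),-32.5+d),"collar",tp((252,246),7.4+d),tp((415,246),7.4+d),tp((333,246),7.4+d))
E
```

```text
t 39.10 pos [0.4057 0.2725 0.1285] w 0.0555 F [ 0.3 -0.2  0.7] T [-0.32 -0.07 -0.05]
x [-0.053  0.319 -0.946] y [ 0.146 -0.935 -0.324] yaw_y deg -81.1 q [-0.7   0.23  0.29  2.12 -0.55  0.79 -1.44]
44 [11.5  -2.62 26.39] [ 11.5  -1.9 -30.7] collar [ 51.4  -25.36   0.46] [51.4  17.02  0.54] [51.4  -4.29  0.49]
48 [15.5  -2.73 28.58] [ 15.5   -1.99 -29.74] collar [ 55.4  -25.85   1.8 ] [55.4  17.28  1.88] [55.4  -4.4   1.84]
52 [19.5  -2.83 30.77] [ 19.5   -2.08 -28.78] collar [ 59.4  -26.34   3.14] [59.4  17.54  3.23] [59.4  -4.52  3.18]
```

Request:
servo_tool(
  slide=[
    [0,0,0],
    [15,-1.5,1],
    [25,0,0],
    [11,0,0],
    [0,0,0],
    [0,0,0],
  ],
  turn=[
    [0,0,-3],
    [0,0,0],
    [0,0,0],
    [0,0,0],
    [0,0,0],
    [0,0,0],
  ],
  fingers=[-0.1,0.1,0.2,0.3,0.4,0.4],
)

```text
clock: 39.7
position: [0.4009, 0.2956, 0.083]
orientation: [-2.039, -0.571, 2.106]
wrist_force: [-0.1, 0.3, -0.0]
grip_width: 0.0254
```

```bash
python3 - <<'E'
from h import *
w=cam("wrist","w29");st();crop(w["img"],200,440,130,330,3,"w29c")
E
```

```text
t 39.75 pos [0.4014 0.2955 0.0835] w 0.0259 F [-0.7 -0.5 -0.1] T [-0.42 -0.06  0.01]
x [-0.06   0.369 -0.927] y [ 0.15  -0.915 -0.374] yaw_y deg -80.7 q [-0.65  0.32  0.24  2.16 -0.73  0.7  -1.27]
```

View pics/w29c.png

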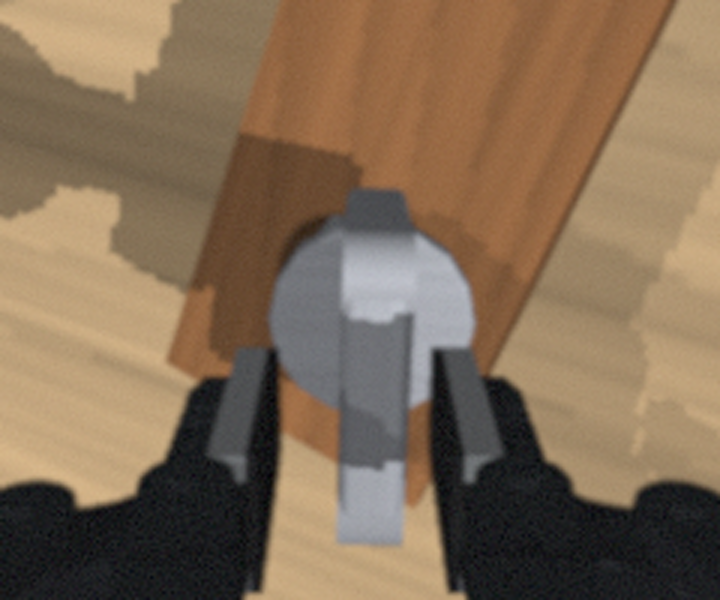

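```bash
python3 - <<'E'
from h import *
w=load("w29");s,M=st()
def tp(a,x):
    p,d=ray(w,(a[0]+.5)/3+199.5,(a[1]+.5)/3+129.5); p=M.T@(p-s["position"])*1000;d=M.T@d; return (p+d*(x-p[0])/d[0]).round(2)
for d in (-2,0,2):
    print(d,tp((371,543),-32.5+d),tp((380,235),-32.5+d),"collar",tp((270,312),7.4+d),tp((474,312),7.4+d),tp((372,312),7.4+d))
E
```

```text
t 39.75 pos [0.4014 0.2955 0.0835] w 0.0259 F [-0.7 -0.5 -0.1] T [-0.42 -0.06  0.01]
x [-0.06   0.369 -0.927] y [ 0.15  -0.915 -0.374] yaw_y deg -80.7 q [-0.65  0.32  0.24  2.16 -0.73  0.7  -1.27]
-2 [-34.5    2.85  28.26] [-34.5    4.05 -29.95] collar [  5.4  -17.92   0.08] [ 5.4  25.16  0.16] [5.4  3.61 0.1 ]
0 [-32.5    2.89  29.75] [-32.5   4.1 -29.3] collar [  7.4  -18.12   0.92] [ 7.4  25.44  1.  ] [7.4  3.65 0.94]
2 [-30.5    2.93  31.24] [-30.5    4.16 -28.65] collar [  9.4  -18.32   1.76] [ 9.4  25.72  1.84] [9.4  3.69 1.78]
```

Request:
servo_tool(
  slide=[
    [0,3.5,0],
    [0,0,0],
    [0,0,0],
    [0,0,0],
    [0,0,0],
    [0,0,0],
    [0,0,0],
    [0,0,0],
  ],
  turn=[
    [1.2,0,0],
    [0,0,0],
    [0,0,0],
    [0,0,0],
    [0,0,0],
    [0,0,0],
    [0,0,0],
    [0,0,0],
  ],
  fingers=[0.45,0.5,0.6,0.65,0.68,0.7,0.72,0.74],
  squeeze=30,
)

```text
clock: 40.55
position: [0.4018, 0.2923, 0.0819]
orientation: [-2.027, -0.547, 2.1]
wrist_force: [-0.4, 1.6, 1.4]
grip_width: 0.011
```

Request:
servo_tool(
  slide=[
    [0,0,0],
    [0,0,0],
    [0,0,0],
    [0,0,0],
  ],
  turn=[
    [0,0,0],
    [0,0,0],
    [0,0,0],
    [0,0,0],
  ],
  fingers=[0.76,0.78,0.8,0.8],
)

```text
clock: 40.95
position: [0.4018, 0.2921, 0.0818]
orientation: [-2.028, -0.546, 2.1]
wrist_force: [-0.4, 0.5, 3.5]
grip_width: 0.0104
```

```bash
python3 - <<'E'
from h import *
w=cam("wrist","w30");st();crop(w["img"],200,440,130,330,3,"w30c")
E
```

```text
t 41.00 pos [0.4018 0.2921 0.0818] w 0.0103 F [-0.4  0.7  3.4] T [ 0.15  0.08 -0.03]
x [-0.06   0.37  -0.927] y [ 0.129 -0.918 -0.375] yaw_y deg -82.0 q [-0.65  0.32  0.24  2.17 -0.73  0.7  -1.27]
```

View pics/w30c.png

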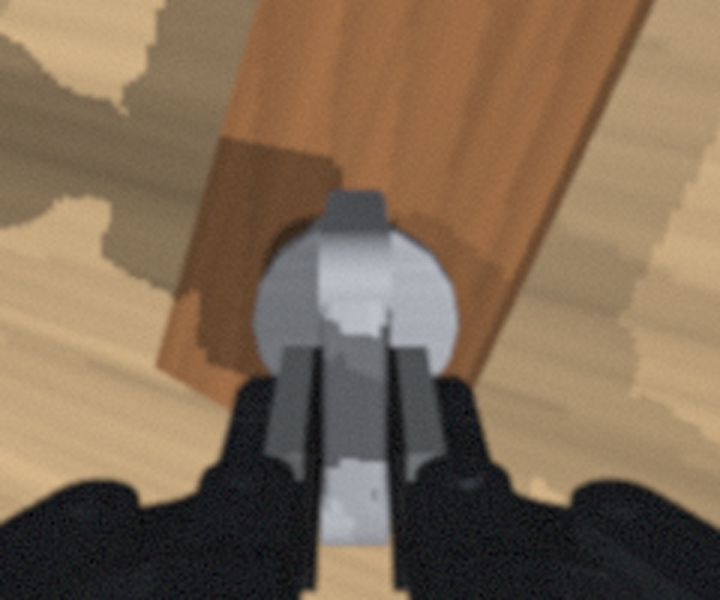

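Request:
servo_tool(
  slide=[
    [-3,0,0],
    [-6,0,0],
    [-8,0,0],
  ],
  turn=[
    [0,0,0],
    [0,0,0],
    [0,0,0],
  ],
  fingers=[0.8,0.8,0.8],
)

```text
clock: 41.3
position: [0.4019, 0.2852, 0.0969]
orientation: [-2.026, -0.545, 2.103]
wrist_force: [-0.3, 2.6, -4.8]
grip_width: 0.0104
```

Weight is on the gripper; continue out along the axis.

Request:
servo_tool(
  slide=[
    [-12,0,0],
    [-15,0,0],
    [-20,0,0],
  ],
  turn=[
    [0,0,0],
    [0,0,0],
    [0,0,0],
  ],
  fingers=[0.8,0.8,0.8],
)

```text
clock: 41.6
position: [0.4052, 0.267, 0.1414]
orientation: [-2.027, -0.544, 2.103]
wrist_force: [0.6, -0.1, -4.4]
grip_width: 0.0103
```

```bash
python3 - <<'E'
from h import *
w=cam("wrist","w31");st();crop(w["img"],200,440,130,330,3,"w31c")
E
```

```text
t 41.65 pos [0.4073 0.2662 0.1444] w 0.0106 F [ 0.5 -1.4 -2.9] T [-0.86 -0.31 -0.09]
x [-0.057  0.37  -0.927] y [ 0.127 -0.918 -0.374] yaw_y deg -82.1 q [-0.65  0.21  0.3   2.12 -0.61  0.83 -1.37]
```

View pics/w31c.png

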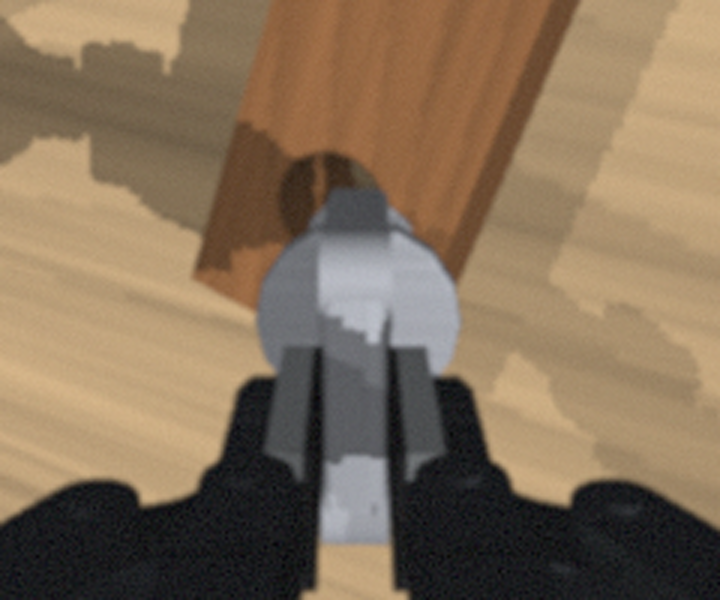

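Request:
servo_tool(
  slide=[
    [-30,0,0],
    [-40,0,0],
    [0,0,0],
    [0,0,0],
    [0,0,0],
  ],
  turn=[
    [0,0,0],
    [0,0,5],
    [0,0,8],
    [0,0,8],
    [0,0,0],
  ],
  fingers=[0.8,0.8,0.8,0.8,0.8],
)

```text
clock: 42.15
position: [0.409, 0.2465, 0.2067]
orientation: [2.144, 0.176, -2.158]
wrist_force: [-2.7, 1.5, -4.7]
grip_width: 0.0106
```

```bash
python3 - <<'E'
from h import *
st();plan([.6283,.0425,.225],4.9)
E
```

```text
t 42.15 pos [0.409  0.2465 0.2067] w 0.0106 F [-2.7  1.5 -4.7] T [0.07 0.09 0.01]
x [-0.008  0.014 -1.   ] y [ 0.148 -0.989 -0.015] yaw_y deg -81.5 q [-0.89  0.15  0.29  1.95 -0.07  1.05 -1.99]
slide [ -22.9  233.9 -186.6] norm 300 turn [-86.39  -0.39   0.93]
```

Request:
servo_tool(
  slide=[
    [-10,20,-16],
    [-8,34,-27],
    [-4,36,-29],
    [0,36,-29],
    [0,36,-29],
    [0,36,-29],
    [0,30,-24],
    [0,8,-5],
  ],
  turn=[
    [0,0,0],
    [0,0,0.5],
    [0,0,0],
    [0,0,0],
    [0,0,0],
    [0,0,0],
    [0,0,0],
    [-5,0,0],
  ],
  fingers=[0.8,0.8,0.8,0.8,0.8,0.8,0.8,0.8],
)

```text
clock: 42.95
position: [0.6314, 0.0291, 0.2231]
orientation: [2.097, 0.243, -2.114]
wrist_force: [-0.6, -0.2, -3.6]
grip_width: 0.0103
```

Request:
servo_tool(
  slide=[
    [0,0,0],
    [0,0,0],
    [0,0,0],
    [0,0,0],
    [0,0,0],
    [0,0,0],
    [0,0,0],
    [0,0,0],
  ],
  turn=[
    [-8.5,0,0],
    [-8.5,0,0],
    [-8.5,0,0],
    [-8.5,0,0],
    [-8.5,0,0],
    [-8.5,0,0],
    [-8.5,0,0],
    [-8.5,0,0],
  ],
  fingers=[0.8,0.8,0.8,0.8,0.8,0.8,0.8,0.8],
)

```text
clock: 43.75
position: [0.6288, 0.0341, 0.2233]
orientation: [1.319, 1.148, -1.323]
wrist_force: [0.1, -0.4, -4.8]
grip_width: 0.0105
```

Request:
servo_tool(
  slide=[
    [0,0,0],
    [0,0,0],
    [0,0,0],
    [0,0,0],
  ],
  turn=[
    [-8,0,0],
    [-5,0,0],
    [0,0,0],
    [0,0,0],
  ],
  fingers=[0.8,0.8,0.8,0.8],
)

```text
clock: 44.15
position: [0.6291, 0.0344, 0.2235]
orientation: [1.16, 1.254, -1.161]
wrist_force: [0.2, 0.8, -4.0]
grip_width: 0.0104
```

```bash
python3 - <<'E'
from h import *
w=cam("wrist","w32");st();crop(w["img"],200,440,130,330,3,"w32c");plan([.6283,.0425,.2],4.9)
c=cam("scene","s32");crop(c["img"],240,400,120,280,4,"s32c")
E
```

```text
t 44.20 pos [0.6292 0.0346 0.2236] w 0.0106 F [-0.6  0.2 -3.5] T [-0.02 -0.05  0.01]
x [-0.01   0.008 -1.   ] y [ 0.998  0.069 -0.009] yaw_y deg 4.0 q [-0.22  0.41  0.14  1.55 -0.07  1.2  -0.  ]
slide [23.7 -0.1 -7.8] norm 25 turn [-0.94 -0.47  0.52]
```

View pics/w32c.png

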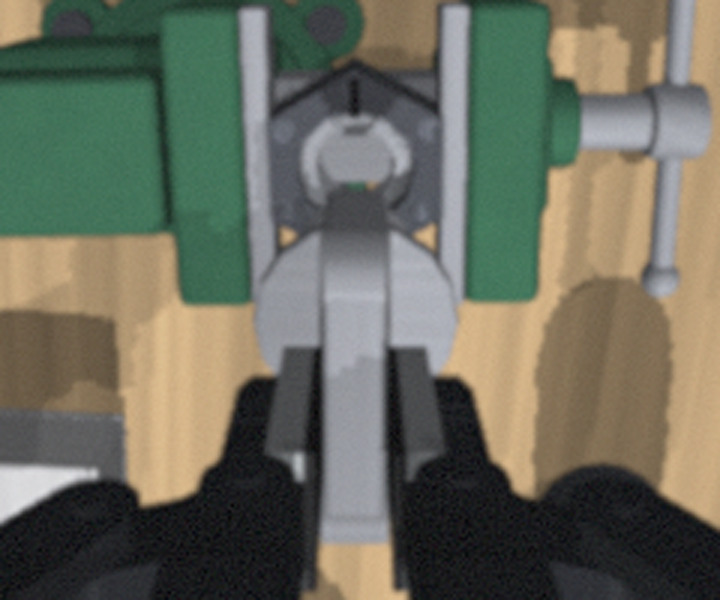

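View pics/s32c.png

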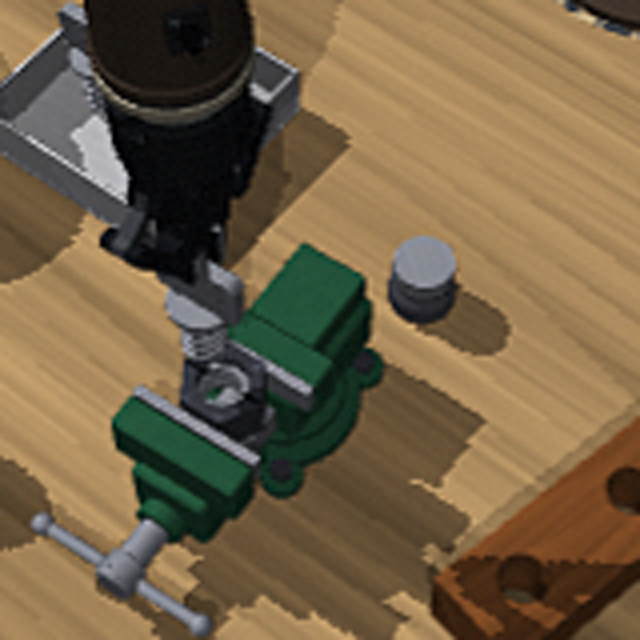

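Request:
servo_tool(
  slide=[
    [0,-0.3,-8.2],
    [10,0,0],
    [8,0,0],
    [0,0,0],
    [0,0,0],
  ],
  turn=[
    [-0.9,-0.5,0.5],
    [0,0,0],
    [0,0,0],
    [0,0,0],
    [0,0,0],
  ],
  fingers=[0.8,0.8,0.8,0.8,0.8],
)

```text
clock: 44.75
position: [0.6283, 0.0431, 0.2054]
orientation: [1.143, 1.249, -1.145]
wrist_force: [0.5, -1.0, -3.6]
grip_width: 0.0105
```

```bash
python3 - <<'E'
from h import *
st();plan([.6283,.043,.19],4.9)
E
```

```text
t 44.75 pos [0.6283 0.0431 0.2054] w 0.0105 F [ 0.5 -1.  -3.6] T [ 0.01 -0.04 -0.04]
x [-0.001 -0.001 -1.   ] y [ 0.996  0.088 -0.001] yaw_y deg 5.0 q [-0.24  0.41  0.13  1.58 -0.06  1.15 -0.01]
slide [15.4 -0.   0. ] norm 15 turn [0.12 0.05 0.04]
```

Request:
servo_tool(
  slide=[
    [6,0,0],
    [5,0,0],
    [4,0,0],
    [4,0,0],
    [0,0,0],
  ],
  turn=[
    [0,0,0],
    [0,0,0],
    [0,0,0],
    [0,0,0],
    [0,0,0],
  ],
  fingers=[0.8,0.8,0.8,0.8,0.8],
)

```text
clock: 45.25
position: [0.6286, 0.0434, 0.1867]
orientation: [1.144, 1.249, -1.144]
wrist_force: [0.8, 0.4, -3.8]
grip_width: 0.0101
```

Request:
servo_tool(
  slide=[
    [3,0,0],
    [2.5,0,0],
    [1.5,0,0],
    [0,0,0],
  ],
  turn=[
    [0,0,0],
    [0,0,0],
    [0,0,0],
    [0,0,0],
  ],
  fingers=[0.8,0.8,0.8,0.8],
)

```text
clock: 45.65
position: [0.6282, 0.0433, 0.1793]
orientation: [1.143, 1.25, -1.145]
wrist_force: [0.2, -0.3, -4.4]
grip_width: 0.0105
```

```bash
python3 - <<'E'
from h import *
st()
E
```

```text
t 45.65 pos [0.6282 0.0433 0.1793] w 0.0105 F [ 0.2 -0.3 -4.4] T [ 0.2   0.02 -0.01]
x [-0.001 -0.001 -1.   ] y [ 0.996  0.088 -0.001] yaw_y deg 5.0 q [-0.24  0.44  0.13  1.61 -0.06  1.1  -0.01]
```

Request:
servo_tool(
  slide=[
    [0.3,0,0],
    [0.3,0,0],
    [0.3,0,0],
    [0.3,0,0],
    [0.3,0,0],
    [0.3,0,0],
    [0.3,0,0],
  ],
  turn=[
    [4,0,0],
    [4,0,0],
    [4,0,0],
    [4,0,0],
    [4,0,0],
    [4,0,0],
    [4,0,0],
  ],
  fingers=[0.8,0.8,0.8,0.8,0.8,0.8,0.8],
)

```text
clock: 46.35
position: [0.6287, 0.0432, 0.1775]
orientation: [1.5, 0.99, -1.5]
wrist_force: [0.7, 0.5, -4.3]
grip_width: 0.0106
```

```bash
python3 - <<'E'
from h import *
st()
E
```

```text
t 46.35 pos [0.6287 0.0432 0.1775] w 0.0106 F [ 0.7  0.5 -4.3] T [ 0.1  -0.27  0.11]
x [ 0.    -0.001 -1.   ] y [ 0.92  -0.393  0.001] yaw_y deg -23.1 q [-0.31  0.44  0.23  1.62 -0.11  1.09 -0.45]
```

Request:
servo_tool(
  slide=[
    [0.3,0,0],
    [0.3,0,0],
    [0.3,0,0],
  ],
  turn=[
    [4,0,0],
    [4,0,0],
    [4,0,0],
  ],
  fingers=[0.8,0.8,0.8],
)

```text
clock: 46.65
position: [0.6285, 0.0433, 0.1763]
orientation: [1.644, 0.853, -1.645]
wrist_force: [0.2, 1.1, -6.1]
grip_width: 0.0105
```

```bash
python3 - <<'E'
from h import *
st()
E
```

```text
t 46.65 pos [0.6285 0.0433 0.1763] w 0.0105 F [ 0.2  1.1 -6.1] T [ 0.19 -0.37  0.09]
x [-0.    -0.001 -1.   ] y [ 0.818 -0.575  0.   ] yaw_y deg -35.1 q [-0.34  0.44  0.28  1.63 -0.13  1.09 -0.64]
```

Request:
servo_tool(
  slide=[
    [0.3,0,0],
    [0.3,0,0],
    [0.3,0,0],
  ],
  turn=[
    [4,0,0],
    [4,0,0],
    [4,0,0],
  ],
  fingers=[0.8,0.8,0.8],
)

```text
clock: 46.95
position: [0.6285, 0.043, 0.1755]
orientation: [1.784, 0.7, -1.784]
wrist_force: [0.3, 0.2, -5.3]
grip_width: 0.0106
```

```bash
python3 - <<'E'
from h import *
st()
E
```

```text
t 46.95 pos [0.6285 0.043  0.1755] w 0.0106 F [ 0.3  0.2 -5.3] T [ 0.06 -0.27 -0.02]
x [-0.    -0.001 -1.   ] y [ 0.68  -0.733  0.001] yaw_y deg -47.1 q [-0.38  0.45  0.32  1.63 -0.16  1.09 -0.83]
```

Request:
servo_tool(
  slide=[
    [0.4,0,0],
    [0.4,0,0],
    [0.4,0,0],
    [0.4,0,0],
  ],
  turn=[
    [5,0,0],
    [5,0,0],
    [5,0,0],
    [5,0,0],
  ],
  fingers=[0.8,0.8,0.8,0.8],
)

```text
clock: 47.35
position: [0.6287, 0.043, 0.1741]
orientation: [2.002, 0.403, -2.002]
wrist_force: [0.7, -0.3, -4.9]
grip_width: 0.0104
```

```bash
python3 - <<'E'
from h import *
st()
E
```

```text
t 47.35 pos [0.6287 0.043  0.1741] w 0.0104 F [ 0.7 -0.3 -4.9] T [-0.02 -0.19  0.04]
x [ 0.    -0.001 -1.   ] y [ 0.388 -0.922  0.001] yaw_y deg -67.2 q [-0.43  0.46  0.4   1.63 -0.2   1.09 -1.15]
```

Free past the bind zone. On to ~92°.

Request:
servo_tool(
  slide=[
    [0.4,0,0],
    [0.4,0,0],
    [0.4,0,0],
    [0.4,0,0],
    [0,0,0],
    [0,0,0],
  ],
  turn=[
    [5,0,0],
    [5,0,0],
    [5,0,0],
    [5,0,0],
    [0,0,0],
    [0,0,0],
  ],
  fingers=[0.8,0.8,0.8,0.8,0.8,0.8],
)

```text
clock: 47.95
position: [0.6286, 0.0433, 0.1726]
orientation: [2.193, 0.06, -2.192]
wrist_force: [0.3, -0.1, -5.1]
grip_width: 0.0107
```

```bash
python3 - <<'E'
from h import *
st();w=cam("wrist","w33");crop(w["img"],200,440,130,330,3,"w33c")
c=cam("scene","s33");crop(c["img"],250,370,150,270,5,"s33c")
E
```

```text
t 47.95 pos [0.6286 0.0433 0.1726] w 0.0107 F [ 0.3 -0.1 -5.1] T [-0.04 -0.11 -0.03]
x [ 0.    -0.001 -1.   ] y [ 0.056 -0.998  0.001] yaw_y deg -86.8 q [-0.49  0.47  0.48  1.64 -0.24  1.09 -1.45]
```

View pics/w33c.png

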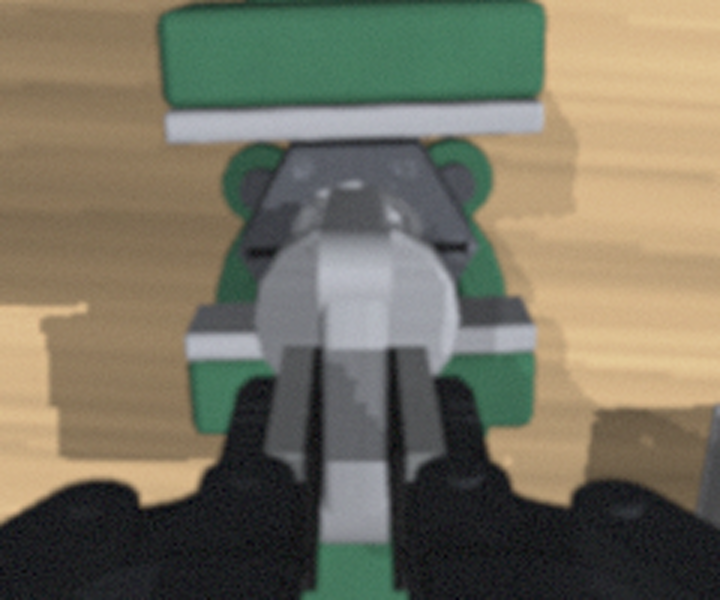

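View pics/s33c.png

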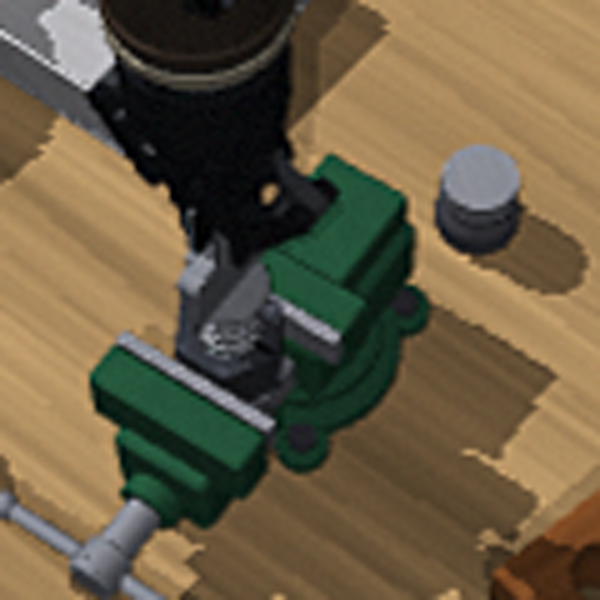

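Request:
servo_tool(
  slide=[
    [0.8,0,0],
    [0.5,0,0],
    [0,0,0],
  ],
  turn=[
    [3,0,0],
    [3,0,0],
    [0,0,0],
  ],
  fingers=[0.8,0.8,0.8],
)

```text
clock: 48.35
position: [0.6287, 0.0432, 0.1716]
orientation: [-2.196, 0.057, 2.195]
wrist_force: [0.2, 0.4, -4.4]
grip_width: 0.0106
```

```bash
python3 - <<'E'
from h import *
st()
E
```

```text
t 48.35 pos [0.6287 0.0432 0.1716] w 0.0106 F [ 0.2  0.4 -4.4] T [-0.08 -0.18 -0.01]
x [ 0.001 -0.001 -1.   ] y [-0.051 -0.999  0.001] yaw_y deg -92.9 q [-0.5   0.47  0.51  1.64 -0.25  1.09 -1.55]
```

Sound. Back out 98°.

Request:
servo_tool(
  slide=[
    [-0.5,0,0],
    [-0.5,0,0],
    [-0.5,0,0],
    [-0.5,0,0],
    [-0.5,0,0],
    [-0.5,0,0],
    [-0.5,0,0],
    [-0.5,0,0],
  ],
  turn=[
    [-8,0,0],
    [-8,0,0],
    [-8,0,0],
    [-8,0,0],
    [-8,0,0],
    [-8,0,0],
    [-8,0,0],
    [-8,0,0],
  ],
  fingers=[0.8,0.8,0.8,0.8,0.8,0.8,0.8,0.8],
)

```text
clock: 49.15
position: [0.6283, 0.0434, 0.1755]
orientation: [1.565, 0.931, -1.565]
wrist_force: [-0.4, 0.4, -5.8]
grip_width: 0.0103
```

Request:
servo_tool(
  slide=[
    [-0.5,0,0],
    [-0.5,0,0],
    [-0.5,0,0],
    [-0.5,0,0],
    [-0.5,0,0],
    [0,0,0],
  ],
  turn=[
    [-8,0,0],
    [-8,0,0],
    [-8,0,0],
    [-6,0,0],
    [-4,0,0],
    [0,0,0],
  ],
  fingers=[0.8,0.8,0.8,0.8,0.8,0.8],
)

```text
clock: 49.75
position: [0.6282, 0.0432, 0.178]
orientation: [1.142, 1.251, -1.142]
wrist_force: [-1.0, 0.5, -6.0]
grip_width: 0.0104
```

```bash
python3 - <<'E'
from h import *
st()
E
```

```text
t 49.75 pos [0.6282 0.0432 0.178 ] w 0.0104 F [-1.   0.5 -6. ] T [0.19 0.13 0.03]
x [-0. -0. -1.] y [ 0.996  0.091 -0.   ] yaw_y deg 5.2 q [-0.23  0.44  0.12  1.62 -0.06  1.09 -0.01]
```

Request:
servo_tool(
  slide=[
    [-1.5,0,0],
    [-2,0,0],
    [-3,0,0],
  ],
  turn=[
    [0,0,0],
    [0,0,0],
    [0,0,0],
  ],
  fingers=[0.8,0.8,0.8],
)

```text
clock: 50.05
position: [0.6285, 0.0434, 0.1846]
orientation: [1.144, 1.249, -1.145]
wrist_force: [0.0, 1.2, -4.3]
grip_width: 0.0102
```

Request:
servo_tool(
  slide=[
    [-12,0,0],
    [-22,0,0],
    [-22,0,0],
    [0,0,0],
  ],
  turn=[
    [0,0,0],
    [0,0,0],
    [0,0,0],
    [0,0,0],
  ],
  fingers=[0.8,0.8,0.8,0.8],
)

```text
clock: 50.45
position: [0.6308, 0.0433, 0.245]
orientation: [1.148, 1.244, -1.139]
wrist_force: [0.7, 0.8, -4.3]
grip_width: 0.0105
```

```bash
python3 - <<'E'
from h import *
st();plan([.415,-.165,.235],4.9)
E
```

```text
t 50.45 pos [0.6308 0.0433 0.245 ] w 0.0105 F [ 0.7  0.8 -4.3] T [ 0.05 -0.06 -0.01]
x [ 0.008  0.    -1.   ] y [0.996 0.087 0.008] yaw_y deg 5.0 q [-0.24  0.39  0.13  1.53 -0.05  1.22 -0.01]
slide [   8.3 -233.3  188.6] norm 300 turn [ 0.12  0.02 -0.43]
```

Request:
servo_tool(
  slide=[
    [0,-20,16],
    [0,-33,27],
    [0,-35,28],
    [0,-35,28],
    [0,-35,28],
    [0,-33,27],
    [0,-28,22],
    [0,-14,12],
  ],
  turn=[
    [0,0,0],
    [0,0,0],
    [0,0,0],
    [0,0,0],
    [0,0,0],
    [0,0,0],
    [0,0,0],
    [0,0,0],
  ],
  fingers=[0.8,0.8,0.8,0.8,0.8,0.8,0.8,0.8],
)

```text
clock: 51.25
position: [0.4101, -0.1668, 0.2404]
orientation: [1.146, 1.247, -1.147]
wrist_force: [0.5, 0.6, -3.5]
grip_width: 0.0104
```

Request:
servo_tool(
  slide=[
    [30,0,0],
    [40,0,0],
    [40,0,0],
    [20,0,0],
    [0,0,0],
  ],
  turn=[
    [0,0,0],
    [0,0,0],
    [0,0,0],
    [0,0,0],
    [0,0,0],
  ],
  fingers=[0.8,0.8,0.8,0.8,0.8],
)

```text
clock: 51.75
position: [0.4105, -0.1639, 0.108]
orientation: [1.142, 1.254, -1.148]
wrist_force: [-0.1, -0.4, -3.9]
grip_width: 0.0102
```

```bash
python3 - <<'E'
from h import *
w=cam("wrist","w34");st();plan([.415,-.165,.08],4.9)
E
```

```text
t 51.80 pos [ 0.412  -0.1644  0.1098] w 0.0105 F [ 0.8  0.2 -3.7] T [ 0.02 -0.02 -0.02]
x [-0.002 -0.    -1.   ] y [ 0.996  0.088 -0.002] yaw_y deg 5.0 q [ 0.05  0.22  0.25  2.13 -0.07  0.81  0.43]
slide [29.7  3.   0.9] norm 30 turn [0.13 0.   0.14]
```

View pics/w34.png

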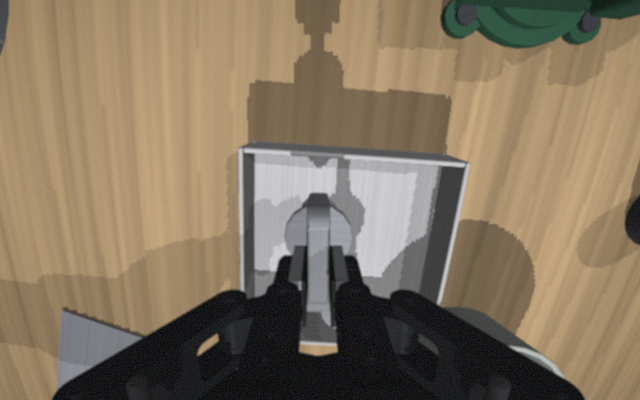

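Request:
servo_tool(
  slide=[
    [15,2,0],
    [10,0,0],
    [5,0,0],
    [2,0,0],
    [0,0,0],
  ],
  turn=[
    [0,0,0],
    [0,0,0],
    [0,0,0],
    [0,0,0],
    [0,0,0],
  ],
  fingers=[0.8,0.8,0.8,0.8,0.8],
)

```text
clock: 52.3
position: [0.4152, -0.1644, 0.0789]
orientation: [1.144, 1.249, -1.144]
wrist_force: [-0.4, -0.3, -4.8]
grip_width: 0.0106
```

Request:
servo_tool(
  slide=[
    [2,0,0],
    [1,0,0],
    [0,0,0],
  ],
  turn=[
    [0,0,0],
    [0,0,0],
    [0,0,0],
  ],
  fingers=[0.8,0.8,0.8],
)

```text
clock: 52.6
position: [0.4151, -0.1644, 0.0756]
orientation: [1.144, 1.249, -1.144]
wrist_force: [1.5, -0.5, -3.8]
grip_width: 0.0105
```

Request:
servo_tool(
  slide=[
    [1.5,0,0],
    [0,0,0],
  ],
  turn=[
    [0,0,0],
    [0,0,0],
  ],
  fingers=[0.8,0.8],
)

```text
clock: 52.8
position: [0.415, -0.1643, 0.074]
orientation: [1.144, 1.249, -1.144]
wrist_force: [0.2, -0.1, -4.7]
grip_width: 0.0107
```

Request:
servo_tool(
  slide=[
    [1,0,0],
    [0,0,0],
  ],
  turn=[
    [0,0,0],
    [0,0,0],
  ],
  fingers=[0.8,0.8],
)

```text
clock: 53.0
position: [0.415, -0.1643, 0.073]
orientation: [1.144, 1.249, -1.144]
wrist_force: [-0.2, 0.3, -4.6]
grip_width: 0.0103
```

Request:
servo_tool(
  slide=[
    [1,0,0],
    [0,0,0],
  ],
  turn=[
    [0,0,0],
    [0,0,0],
  ],
  fingers=[0.8,0.8],
)

```text
clock: 53.2
position: [0.415, -0.1643, 0.072]
orientation: [1.144, 1.249, -1.144]
wrist_force: [-0.1, -0.3, -4.9]
grip_width: 0.0101
```

Request:
servo_tool(
  slide=[
    [1,0,0],
    [0,0,0],
  ],
  turn=[
    [0,0,0],
    [0,0,0],
  ],
  fingers=[0.8,0.8],
)

```text
clock: 53.4
position: [0.415, -0.1643, 0.071]
orientation: [1.144, 1.249, -1.144]
wrist_force: [-0.1, 0.8, -4.7]
grip_width: 0.0107
```

Request:
servo_tool(
  slide=[
    [0.7,0,0],
    [0,0,0],
  ],
  turn=[
    [0,0,0],
    [0,0,0],
  ],
  fingers=[0.8,0.8],
)

```text
clock: 53.6
position: [0.4155, -0.1645, 0.0707]
orientation: [1.144, 1.248, -1.144]
wrist_force: [-0.9, 0.7, -0.4]
grip_width: 0.0108
```

Request:
servo_tool(
  slide=[
    [0.7,0,0],
    [0,0,0],
  ],
  turn=[
    [0,0,0],
    [0,0,0],
  ],
  fingers=[0.8,0.8],
)

```text
clock: 53.8
position: [0.4162, -0.1647, 0.0705]
orientation: [1.145, 1.247, -1.143]
wrist_force: [-0.7, -0.3, 7.1]
grip_width: 0.0106
```

Request:
servo_tool(
  slide=[
    [0,0,0],
    [0,0,0],
    [0,0,0],
    [0,0,0],
    [-20,0,0],
    [-40,0,0],
    [-45,0,0],
    [-20,0,0],
  ],
  turn=[
    [0,0,0],
    [0,0,0],
    [0,0,0],
    [0,0,0],
    [0,0,0],
    [0,0,0],
    [0,0,0],
    [0,0,0],
  ],
  fingers=[0.6,0.4,0.2,0.2,0.2,0.2,0.2,0.2],
)

```text
clock: 54.6
position: [0.4164, -0.1649, 0.1982]
orientation: [1.145, 1.245, -1.142]
wrist_force: [-0.6, -0.3, -0.1]
grip_width: 0.0344
```

```bash
python3 - <<'E'
from h import *
w=cam("wrist","w35");st();t=cam("top","t35");crop(t["img"],380,540,160,300,4,"t35c");c=cam("scene","s35");crop(c["img"],170,450,100,340,2.5,"s35c")
E
```

```text
t 54.65 pos [ 0.4174 -0.1651  0.1999] w 0.0342 F [ 1.4 -0.9  2.6] T [-0.06 -0.12  0.05]
x [ 0.008 -0.002 -1.   ] y [0.996 0.087 0.007] yaw_y deg 5.0 q [ 0.03  0.1   0.26  2.02 -0.03  1.02  0.39]
```

View pics/w35.png

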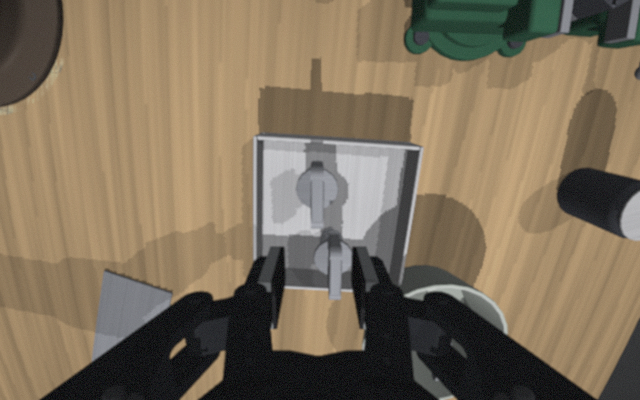

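View pics/t35c.png

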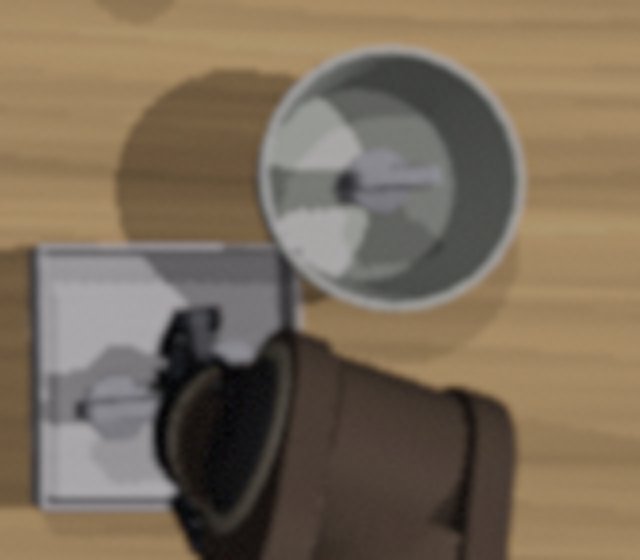

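View pics/s35c.png

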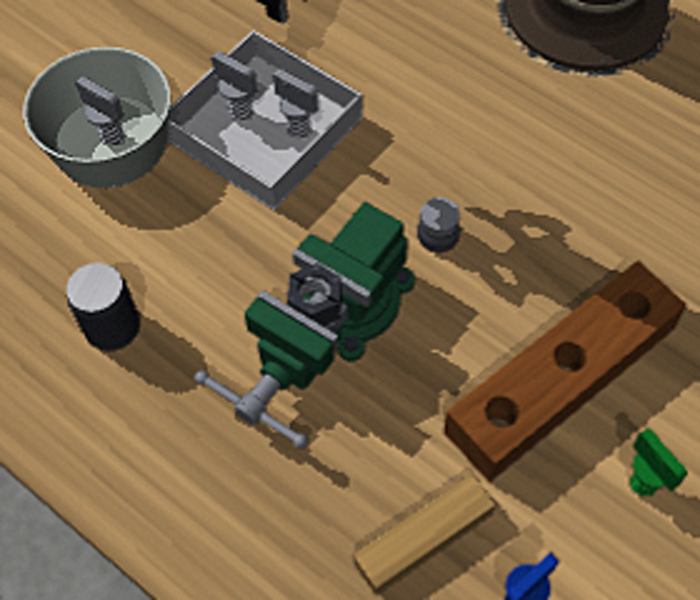

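Request:
servo_tool(
  slide=[
    [-20,0,0],
    [0,0,0],
    [0,0,0],
  ],
  turn=[
    [0,0,0],
    [0,0,0],
    [0,0,0],
  ],
  fingers=[0.2,0.2,0.2],
)

```text
clock: 55.05
position: [0.4146, -0.1641, 0.2135]
orientation: [1.143, 1.25, -1.145]
wrist_force: [-0.5, -0.3, -0.5]
grip_width: 0.034
```

```bash
python3 - <<'E'
from h import *
print(ctrl.hand_in())
E
```

```text
the job is handed in; nothing more can be done
None
```

I tested all three screws in the gauge nut. Two ran in freely and are in the square tray; one bound and is in the round tub. The job was handed in at about 55 s of the 72 s allowed.

| Rack position | Result | Turn past the notch line | Torque | Tip below mouth (est.) | Put in |
|---|---|---|---|---|---|
| Far end | Binds | stopped at about 40° and backed out | rose to 0.45 N m | not estimated | tub |
| Middle | Sound | about 93° | under 0.05 N m | about 18.3 mm | tray |
| Near end | Sound | about 98° | at most 0.11 N m | about 18.1 mm | tray |

**Last checks:** the final pictures show one screw standing in the tub and two standing in the tray. The nut and the rack are empty, the gripper is clear of everything, and the offcut, tin and pot look unmoved.

**What went wrong on the way:**
- **Middle screw:** the first grip closed right through the spade, so I gripped it again more slowly with less force.
- **Near-end screw:** it slipped out of the grip as I lifted it and was left leaning in its hole. Straightening it with the fingers upright had no effect. I got it out by tilting the gripper to match its lean and pulling it along its own axis.
- **Depth estimate:** both depths come from the tool height when each screw touched the tray floor. The margin past the required 17 mm is only about 1 mm and was not measured directly.

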